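# Dip the lid dispenser and set its stock pointer

## Task

Check how full the lid dispenser is: take the depth rod out of its rest, put it handle up into the dispenser's dip well and push it gently past the tight wiper until it bottoms on the stack, without squashing the stack. Leave the rod standing there on the bottom, then slide the stock pointer on the post beside it to the level of the rod's top, within 4 mm, and let go. Leave the cup, the shaker and the steel caddy alone.

Things in the scene. Friction and masses are not known exactly. Their poses are not given: they have to be found in the camera images.
- dispenser: Lid dispenser, fixed: an upright aluminium block (60 x 60, 120 mm high) holding the dip well; a round steel lid magazine (100 mm across, 119 mm high) on its +x side; on its +y side a bracket with an upright steel post (12 mm across, 110 mm from the well's axis, top 250 mm above the counter). Origin on the counter under the well's axis; z up, y from well to post. Yaw up to 0.4 rad.
- well_mouth (a point): Centre of the mouth of the dip well in the block's top, 120 mm above the counter: a vertical blind bore 14.5 mm across. From 11 to 19 mm down, two sprung rubber wipers (on +y and -y, 9 mm gap) grip the rod with 5 to 8 N of drag both ways, so it does not drop by its weight; a rod held askew rubs more. The stack to bottom on lies 45 to 85 mm below the mouth, unseen.
- follower (a joint): The sprung disc on top of the stack, inside the well at its bottom: how far it is pushed down, in m. 0 = untouched, grows as the rod presses on it, about 2.5 N per mm on top of the wipers' drag; more than 6 mm (15 N) squashes the stack.
- rod_grip (a point): Centre of the depth rod's handle: grasp here. The rod, 190 to 250 g, 150 mm long, upright: round aluminium handle 22 mm across, 40 mm long; below it a round steel shaft 12 mm across, 110 mm long, its last 9 mm tapering to a 6 mm tip. It starts in a black rest (fixed 60 mm cube with a loose 14.5 mm hole), tip 12 mm above the counter. z from tip to handle.
- rod_top (a point): Centre of the flat top face of the rod's handle, 20 mm above rod_grip and 150 mm from the tip along the rod. Own z axis along the rod.
- rod_tip (a point): Lower end of the rod's shaft, 130 mm below rod_grip.
- pointer_tip (a point): Free end of the stock pointer, a flat steel finger 4 mm thick (this point half-way through its thickness) that sticks out from the black carriage on the post towards the well, ending 70 mm from the well's axis. This is what must be level with rod_top.
- pointer_grip (a point): Centre of the pointer's black upright stem, 14 mm across, standing on an arm of the carriage 50 mm beyond the post (160 mm to +y of the well's axis), with about 46 mm free height; 30 mm above the level of pointer_tip. Grasp it from above and raise or lower it.
- pointer (a joint): Height of the stock pointer on its post, in m: 0 (pointer_tip 150 mm above the counter) to 0.085; grows upwards. It starts near the bottom. It slides with about 4 N of friction and stays where it is left.
- cup: Bystander: an open paper-coloured cup, 80 mm across and 100 mm high. Origin at the centre of its underside.
- shaker: Bystander: a white jar with a steel cap, 56 mm across and 110 mm high. Origin at the centre of its underside.
- caddy: Bystander: an empty open steel box, 120 x 90 x 50 mm. Origin at the centre of its underside.
Not all that is in view belongs to the job. What is shaped like the part that bears rod_grip but red is not meant.

How it is judged:
By the outcome, as a careful person would: the job done as asked, in the order asked, and still so for the second after the job is handed in, with the robot touching nothing.
It also fails if it takes over 64 s, if anything falls off the work surface, if the arm or the gripper's body presses on something with over 40 N, if the wrist force passes 120 N, or if a joint passes its speed limit or range.

## Robot

A 6-joint arm with a two-finger parallel gripper is mounted at the origin on the work surface. World frame = base frame: x ahead of the robot, y to its left, z up, the work surface at z = 0. Lengths are in mm, angles in rad, forces in N, time in s.
With the tool pointing down it reaches from about 275 to 850 mm from the base axis. Payload 19 kg.
Tool frame: the origin (TCP) lies at the very end of the fingers, on their centre line; the grasp point (between the pads) lies 19 mm behind it; x points along the fingers, y is the direction in which the jaws open and shut, and the axes are right-handed (so a half turn about x gives the same grasp; the last joint's range is limited). The gripper opens to 85 mm and grips with 20 to 120 N. Pads are 22 mm wide; open, the fingers measure 114 mm over their backs; the gripper's body (76 mm by 85 mm) begins 54 mm behind the grasp point. The pads swing forward as they close: fully open they stand 13 mm farther back than shut.
Start: joints at [-1.408, 0.15, 1.437, -0, 1.554, -0.134], TCP at [168.14, -549.836, 231.267] pointing down, gripper open.
Joint ranges: [-2.8, 2.8], [-0.68, 2.1], [0.12, 2.68], [-1.39, 4.53], [0.16, 2.79], [-2.81, 2.81]. Speed limits (rad/s): [1.89, 1.89, 2.22, 3.01, 3.01, 3.01].

## Interface

Orientations are given as a rotation vector (axis times angle).
In Python, from workcell import env gives the robot as it stands.
- The arm moves only by the tool apply_moves, never from a script. Its argument "targets" is a list of rows, each an object with "hand": the opening, from 0 (shut) to 1 (fully open); "delta_pos": the shift along the world's x, y, z in units of 25 mm (1.0 is 25 mm), a list of three; "roll": the turn about the world's z in units of 5 degrees (1.0 is 5 degrees). A call has 1 to 20 rows; each row shifts and turns the commanded pose from where the row before left it; what a row does not reach is not made up. A row lasts 1/10 s, in which the tool goes at most 50 mm and 8.59 degrees, less where a joint would pass 70% of its speed; a pose out of reach is approached as far as the arm can. A call is refused whole if a number of a shift passes 1 or a number of a turn 1, either way. A call with a gripper value outside its range is refused whole. The fingers move at their own pace and stop on an object; the grip force is fixed at half the most. Time passes only in rows, so rows that do not move let the fingers close. It gives the time, the measured TCP pose, the force and the opening at its end, in the units of the state.
- env.state(): the state, without advancing time (a new reading comes with each control period).
- env.camera(name): name is "side" or "top" or "wrist"; returns a dict with "img" (384x512x3 uint8, red, green, blue), "mtx" (3x3 intrinsics, pixels), "view" (4x4, takes a point from world to camera coordinates). Camera axes: x right, y up, looking along -z (the intrinsics and any distortion apply to the point x, -y, -z); pixel columns grow to the right and rows downward; lengths in mm; the calibration is good to about 2 mm. A picture is of the moment at which its call begins. There is no depth.
- env.close_job(): hands the job in, once; it reports no verdict.
Trained networks look in the newest picture that a camera, given by its name, has taken for a name from the list of things; names that differ only in an ending like _2 or _b are one class to them, and where a whole thing is asked for, a point or a joint stands for the part that bears it (a point fixed in the world has none). Each returns a list of dicts, best first, with "p" (0 to 1); they miss things now and then, are a little off and sometimes report something else, mostly with a low value. They report only what shows in the picture. A call takes as long as a camera call. They do not tell look-alikes from the thing itself.
- env.trace(camera, name): "pixels" (384x512 bool, what is visible of it) and "box" ([left, top, right, bottom] in pixels, round what is visible of it).
- env.mark_of(camera, name): "point" ([column, row] in pixels: a listed point, or the origin of a listed thing).
The state is a dict: "clock": time; "joints": joint angles; "qd": joint speeds; "joint_efforts": joint torques, N m; "position": TCP position; "eef_rot": TCP orientation; "ft_force": force on the tool from outside, world axes, zero at the start; "moment": the same for the moment, N m; "finger_gap": finger opening in mm.
Only numpy, scipy, OpenCV 4.12 (cv2) and the standard library are available. Lean on these libraries where they do the work, as an engineer would, in place of code of your own. Each camera call takes 0.05 s, during which the arm holds its last target.

## Working session

There is one attempt and no reset: what is moved stays moved. The work goes in short steps, Python scripts to look and compute and a tool call to move; the robot and the scene stay as the last step left them, time stands still between calls to the robot, and variables do not carry over. Pictures are saved under pics/ and viewed, and the job is handed in when it is done.

Besides the shell and the picture viewer there is one more tool, called after "Call:" as name([rows], argument=value, ...), one row to a line, values as JSON. apply_moves: Moves the arm, as the interface text tells. Its arguments: {"type":"object","properties":{"targets":{"type":"array","items":{"type":"object","properties":{"hand":{"type":"number"},"delta_pos":{"type":"array","items":{"type":"number"}},"roll":{"type":"number"}}}}},"required":["targets"]}

```bash
mkdir -p pics; cat > h.py <<'E'
import numpy as np, cv2
from workcell import env
def cam(n,fn=None):
    c=env.camera(n)
    if fn: cv2.imwrite('pics/'+fn,c['img'][:,:,::-1])
    return c
def ray(c,px):
    K=np.array(c['mtx']);V=np.array(c['view'])
    d=np.linalg.inv(K)@np.array([px[0],px[1],1.]); d=np.array([d[0],-d[1],-d[2]])
    R=V[:3,:3];t=V[:3,3]
    return -R.T@t, R.T@d/np.linalg.norm(d)
def atz(c,px,z):
    o,d=ray(c,px); return o+d*(z-o[2])/d[2]
def tri(rs):
    A=np.zeros((3,3));b=np.zeros(3)
    for o,d in rs:
        P=np.eye(3)-np.outer(d,d);A+=P;b+=P@o
    x=np.linalg.solve(A,b); return x,[np.linalg.norm((np.eye(3)-np.outer(d,d))@(x-o)) for o,d in rs]
def proj(c,p):
    V=np.array(c['view']);q=V[:3,:3]@np.array(p)+V[:3,3];q=np.array([q[0],-q[1],-q[2]])
    u=np.array(c['mtx'])@q;return u[:2]/u[2]
E
python3 - <<'E'
from h import *
C={n:cam(n,n+'0.png') for n in('side','top','wrist')}
for n in C: print(n,np.round(ray(C[n],(256,192)),2).tolist())
for name in ['dispenser','well_mouth','rod_grip','rod_top','rod_tip','pointer_tip','pointer_grip','cup','shaker','caddy']:
    for n in C:
        m=env.mark_of(n,name); print(name,n,[(np.round(a['point'],1).tolist(),round(a['p'],2)) for a in m[:3]])
s=env.state();print(s)
E
```

```text
side [[433.17, -532.7, 758.29], [0.09, 0.67, -0.74]]
top [[324.98, 25.4, 1147.03], [0.19, -0.01, -0.98]]
wrist [[238.9, -527.27, 373.71], [-0.28, -0.07, -0.96]]
dispenser side [([286.9, 245.4], 0.66)]
dispenser top []
dispenser wrist []
well_mouth side [([287.0, 216.1], 0.88), ([287.1, 243.4], 0.48)]
well_mouth top [([274.1, 171.0], 0.91)]
well_mouth wrist []
rod_grip side [([247.3, 284.5], 0.85), ([277.3, 320.7], 0.71)]
rod_grip top [([378.8, 202.5], 0.69), ([351.1, 221.8], 0.43)]
rod_grip wrist []
rod_top side [([274.7, 311.9], 0.84), ([244.4, 282.6], 0.6)]
rod_top top [([382.6, 201.9], 0.7), ([351.6, 220.6], 0.51)]
rod_top wrist []
rod_tip side [([275.3, 342.5], 0.86), ([247.3, 315.0], 0.75)]
rod_tip top [([337.5, 225.8], 0.54)]
rod_tip wrist []
pointer_tip side [([283.6, 177.8], 0.82)]
pointer_tip top [([249.8, 166.2], 0.68)]
pointer_tip wrist []
pointer_grip side [([277.2, 146.3], 0.69)]
pointer_grip top [([206.9, 161.1], 0.58)]
pointer_grip wrist []
cup side [([341.5, 321.6], 0.81), ([287.6, 244.5], 0.68)]
cup top [([352.3, 155.9], 0.87)]
cup wrist []
shaker side [([220.3, 158.6], 0.81)]
shaker top [([140.6, 230.9], 0.82), ([276.1, 169.8], 0.64), ([354.9, 157.3], 0.3)]
shaker wrist []
caddy side [([264.1, 146.9], 0.65)]
caddy top [([128.8, 177.1], 0.63)]
caddy wrist []
{'clock': 1.65, 'joints': array([-1.40804153e+00,  1.50478640e-01,  1.43738957e+00, -6.17153710e-05,
        1.55378406e+00, -1.33991202e-01]), 'qd': array([-0.00079149,  0.00088851, -0.00068363, -0.00039563, -0.00012195,
        0.00031316]), 'joint_efforts': array([ 1.45440132e-03, -7.12788391e+01, -5.71048772e+01, -3.75858065e-05,
        1.42913610e-03,  4.50294283e-05]), 'position': array([ 168.09832335, -549.85363047,  231.28393103]), 'eef_rot': array([ 2.06181637,  0.30825477, -2.06194679]), 'ft_force': array([ 0.33894252, -0.13067478,  0.84169355]), 'moment': array([ 0.01538501, -0.03824318, -0.04153421]), 'finger_gap': 85.64537049243863}
```

```bash
python3 -c "
import cv2,numpy as np
a=cv2.imread('pics/side0.png');b=cv2.imread('pics/top0.png')
cv2.imwrite('pics/s0z.png',cv2.resize(a[100:370,160:400],None,fx=2.2,fy=2.2,interpolation=2))
cv2.imwrite('pics/t0z.png',cv2.resize(b[110:290,100:440],None,fx=2.3,fy=2.3,interpolation=2))"
```

```text
(no output)
```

View pics/s0z.png

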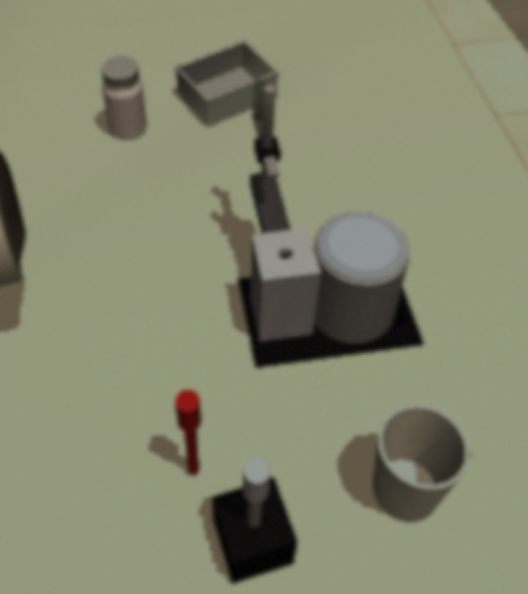

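View pics/t0z.png

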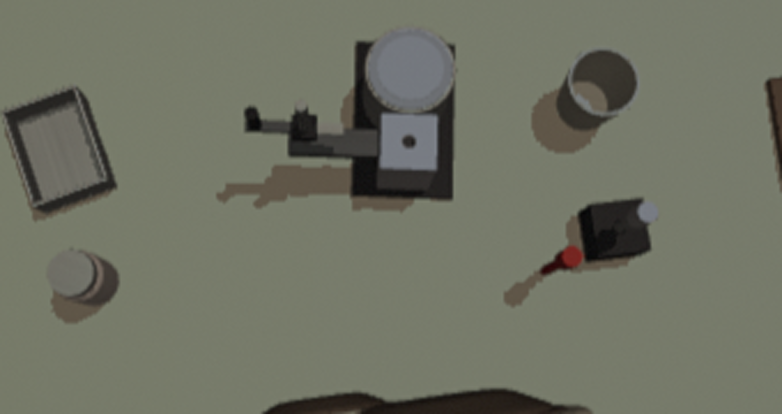

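```bash
python3 - <<'E'
from h import *
C={n:cam(n) for n in('side','top')}
def t(a,b,n):
    x,r=tri([ray(C['side'],a),ray(C['top'],b)]);print(n,np.round(x,1),np.round(r,1))
t((287,216.1),(274.1,171),'mouth')
for a in [(247.3,284.5),(277.3,320.7)]:
  for b in [(378.8,202.5),(351.1,221.8)]: t(a,b,'grip')
for a in [(274.7,311.9),(244.4,282.6)]:
  for b in [(382.6,201.9),(351.6,220.6)]: t(a,b,'top')
t((283.6,177.8),(249.8,166.2),'ptip')
t((277.2,146.3),(206.9,161.1),'pgrip')
t((341.5,321.6),(352.3,155.9),'cup')
t((220.3,158.6),(140.6,230.9),'shaker')
t((264.1,146.9),(128.8,177.1),'caddy')
print(atz(C['side'],(287,216.1),120),atz(C['top'],(274.1,171),120))
E
```

```text
mouth [573.5 -33.1 106.5] [3.8 3.8]
grip [ 466.  -254.3  234.3] [15.5 15.5]
grip [ 451.5 -212.2  146.7] [2.2 2.2]
grip [ 498.1 -283.2  133. ] [0.7 0.7]
grip [ 486.6 -241.5   23.9] [21.9 21.9]
top [ 493.4 -281.4  168.1] [1. 1.]
top [ 483.7 -235.3   55.3] [19.8 19.8]
top [ 463.1 -258.   249.9] [17.2 17.2]
top [ 449.8 -211.6  155.7] [1.2 1.2]
ptip [572.   27.5 171.1] [0.1 0.1]
pgrip [577.7 127.  181.6] [1.7 1.7]
cup [ 6.486e+02 -2.544e+02  6.000e-01] [1.9 1.9]
shaker [433.2 318.   -9.8] [0.7 0.7]
caddy [582.7 363.6 -22. ] [0.1 0.1]
[566.77111956 -44.28075919 120.        ] [574.15237976 -32.24574879 120.        ]
```

```bash
python3 - <<'E'
from h import *
C={n:cam(n) for n in('side','top','wrist')}
for n in C: print(n,C[n].keys(),C[n]['mtx'].tolist())
def t(a,b,n):
    x,r=tri([ray(C['side'],a),ray(C['top'],b)]);print(n,np.round(x,1),np.round(r,1))
t((160+285/2.2,100+254/2.2),(100+409/2.3,110+142/2.3),'mouth')
t((160+257/2.2,100+466/2.2),(100+648/2.3,110+212/2.3),'rodtop')
print(atz(C['side'],(160+285/2.2,100+254/2.2),120),atz(C['top'],(100+409/2.3,110+142/2.3),120))
print(atz(C['side'],(160+257/2.2,100+468/2.2),162),atz(C['top'],(100+648/2.3,110+212/2.3),162))
from scipy.spatial.transform import Rotation as R
print(R.from_rotvec(env.state()['eef_rot']).as_matrix().round(3))
V=C['wrist']['view'];print(np.round(V,3))
E
```

```text
side dict_keys(['img', 'mtx', 'view']) [[356.9256850279729, 0.0, 256.75319638797833], [0.0, 356.9256850279729, 193.32120772783637], [0.0, 0.0, 1.0]]
top dict_keys(['img', 'mtx', 'view']) [[429.93235004846576, 0.0, 251.58261485782106], [0.0, 429.93235004846576, 195.13726254696786], [0.0, 0.0, 1.0]]
wrist dict_keys(['img', 'mtx', 'view']) [[301.32375248894795, 0.0, 261.1604533459631], [0.0, 301.32375248894795, 192.06047363290574], [0.0, 0.0, 1.0]]
mouth [573.2 -41.6 117.5] [0.2 0.2]
rodtop [ 495.4 -280.5  164.2] [1. 1.]
[572.85585704 -43.42566371 120.        ] [572.48469553 -41.40996101 120.        ]
[ 496.28119123 -280.94864083  162.        ] [ 494.79618211 -281.19595821  162.        ]
[[-0.     0.292 -0.956]
 [ 0.    -0.956 -0.292]
 [-1.    -0.    -0.   ]]
[[ 2.94000e-01 -9.56000e-01 -1.00000e-03 -5.73914e+02]
 [ 9.15000e-01  2.81000e-01 -2.90000e-01  3.81450e+01]
 [ 2.77000e-01  8.40000e-02  9.57000e-01 -3.79923e+02]
 [ 0.00000e+00  0.00000e+00  0.00000e+00  1.00000e+00]]
```

Call:
apply_moves([
  {"delta_pos": [0.872, 0.717, 0], "roll": 0.97, "hand": 1},
  {"delta_pos": [0.872, 0.717, 0], "roll": 0.97, "hand": 1},
  {"delta_pos": [0.872, 0.717, 0], "roll": 0.97, "hand": 1},
  {"delta_pos": [0.872, 0.717, 0], "roll": 0.97, "hand": 1},
  {"delta_pos": [0.872, 0.717, 0], "roll": 0.97, "hand": 1},
  {"delta_pos": [0.872, 0.717, 0], "roll": 0.97, "hand": 1},
  {"delta_pos": [0.872, 0.717, 0], "roll": 0.97, "hand": 1},
  {"delta_pos": [0.872, 0.717, 0], "roll": 0.97, "hand": 1},
  {"delta_pos": [0.872, 0.717, 0], "roll": 0.97, "hand": 1},
  {"delta_pos": [0.872, 0.717, 0], "roll": 0.97, "hand": 1},
  {"delta_pos": [0.872, 0.717, 0], "roll": 0.97, "hand": 1},
  {"delta_pos": [0.872, 0.717, 0], "roll": 0.97, "hand": 1},
  {"delta_pos": [0.872, 0.717, 0], "roll": 0.97, "hand": 1},
  {"delta_pos": [0.872, 0.717, 0], "roll": 0.97, "hand": 1},
  {"delta_pos": [0.872, 0.717, 0], "roll": 0.97, "hand": 1},
  {"delta_pos": [0, 0, 0], "hand": 0.6},
  {"delta_pos": [0, 0, 0], "hand": 0.6},
])

```text
$.targets[15]: bad value
```

```bash
python3 - <<'E'
from h import *
C={n:cam(n,n+'1.png') for n in('side','top','wrist')}
for name in ['rod_top','rod_grip','well_mouth','pointer_grip']:
    for n in C:
        m=env.mark_of(n,name); print(name,n,[(np.round(a['point'],1).tolist(),round(a['p'],2)) for a in m[:3]])
s=env.state();print(s['position'],s['ft_force'],s['finger_gap'],s['clock'],s['joints'])
E
```

```text
rod_top side [([202.8, 378.8], 0.94), ([278.8, 314.2], 0.68)]
rod_top top [([385.6, 268.9], 0.84), ([383.4, 200.2], 0.42), ([380.4, 201.2], 0.19)]
rod_top wrist []
rod_grip side [([209.3, 372.1], 0.82), ([277.2, 321.6], 0.67)]
rod_grip top [([378.8, 262.5], 0.81), ([377.4, 202.9], 0.58)]
rod_grip wrist []
well_mouth side [([286.8, 216.0], 0.75)]
well_mouth top [([274.9, 171.1], 0.9), ([274.7, 183.1], 0.38)]
well_mouth wrist []
pointer_grip side [([283.2, 179.6], 0.61), ([277.4, 147.7], 0.54)]
pointer_grip top [([209.5, 159.1], 0.54)]
pointer_grip wrist []
[ 168.1368117  -549.83160861  231.2571748 ] [-0.0115605  -0.3517771  -0.05653389] 85.37839950003834 2.65 [-1.40799788e+00  1.50499813e-01  1.43741906e+00 -1.00144589e-05
  1.55378958e+00 -1.34023103e-01]
```

View pics/wrist1.png

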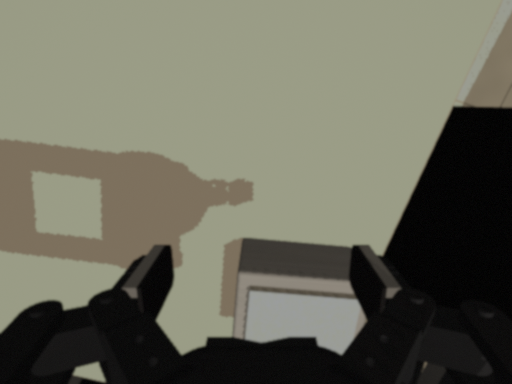

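Call:
apply_moves([
  {"delta_pos": [0.872, 0.717, 0], "roll": 0.97, "hand": 1},
  {"delta_pos": [0.872, 0.717, 0], "roll": 0.97, "hand": 1},
  {"delta_pos": [0.872, 0.717, 0], "roll": 0.97, "hand": 1},
  {"delta_pos": [0.872, 0.717, 0], "roll": 0.97, "hand": 1},
  {"delta_pos": [0.872, 0.717, 0], "roll": 0.97, "hand": 1},
  {"delta_pos": [0.872, 0.717, 0], "roll": 0.97, "hand": 1},
  {"delta_pos": [0.872, 0.717, 0], "roll": 0.97, "hand": 1},
  {"delta_pos": [0.872, 0.717, 0], "roll": 0.97, "hand": 1},
  {"delta_pos": [0.872, 0.717, 0], "roll": 0.97, "hand": 1},
  {"delta_pos": [0.872, 0.717, 0], "roll": 0.97, "hand": 1},
  {"delta_pos": [0.872, 0.717, 0], "roll": 0.97, "hand": 1},
  {"delta_pos": [0.872, 0.717, 0], "roll": 0.97, "hand": 1},
  {"delta_pos": [0.872, 0.717, 0], "roll": 0.97, "hand": 0.6},
  {"delta_pos": [0.872, 0.717, 0], "roll": 0.97, "hand": 0.6},
  {"delta_pos": [0.872, 0.717, 0], "roll": 0.97, "hand": 0.6},
  {"delta_pos": [0, 0, 0], "roll": 0, "hand": 0.6},
  {"delta_pos": [0, 0, 0], "roll": 0, "hand": 0.6},
])

```text
clock: 4.35
position: [495.3, -280.6, 231.1]
eef_rot: [1.212, 1.208, -1.212]
ft_force: [-0.8, -1.5, -0.5]
finger_gap: 51.2
```

```bash
python3 - <<'E'
from h import *
C={n:cam(n,n+'2.png') for n in('top','wrist')}
for name in ['rod_top','well_mouth']:
    for n in ['wrist']:
        m=env.mark_of(n,name); print(name,n,[(np.round(a['point'],1).tolist(),round(a['p'],2),atz(C[n],a['point'],162 if name=='rod_top' else 120).round(1)) for a in m[:3]])
s=env.state();print(s['position'],s['ft_force'],s['finger_gap'],s['clock'],s['joints'])
from scipy.spatial.transform import Rotation as R
print(R.from_rotvec(s['eef_rot']).as_matrix().round(3))
E
```

```text
rod_top wrist [([266.8, 205.8], 0.9, array([ 499.2, -281.1,  162. ])), ([143.3, 197.1], 0.77, array([ 407.9, -273.9,  162. ])), ([265.1, 196.1], 0.49, array([ 497.9, -273.5,  162. ]))]
well_mouth wrist []
[ 494.61340421 -281.51558785  231.3228678 ] [-0.19634202  0.93991642 -0.09627784] 51.2181606328685 4.55 [-6.52699367e-01  1.38251967e-01  1.45122520e+00 -1.68062197e-04
  1.55216820e+00 -6.46887894e-01]
[[-0.     1.    -0.006]
 [-0.    -0.006 -1.   ]
 [-1.    -0.     0.   ]]
```

View pics/wrist2.png

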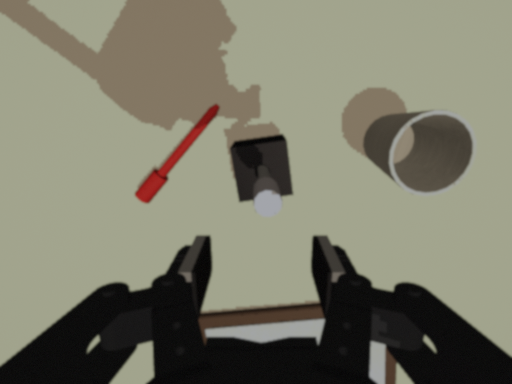

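View pics/top2.png

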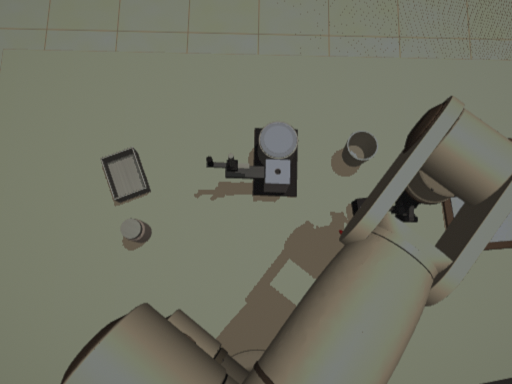

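Call:
apply_moves([
  {"delta_pos": [0.1, 0, -0.866], "roll": 0, "hand": 0.6},
  {"delta_pos": [0, 0, -0.866], "roll": 0, "hand": 0.6},
  {"delta_pos": [0, 0, -0.866], "roll": 0, "hand": 0.6},
  {"delta_pos": [0, 0, -0.866], "roll": 0, "hand": 0.6},
  {"delta_pos": [0, 0, -0.866], "roll": 0, "hand": 0.6},
  {"delta_pos": [0, 0, 0], "roll": 0, "hand": 0.6},
  {"delta_pos": [0, 0, 0], "roll": 0, "hand": 0.35},
  {"delta_pos": [0, 0, 0], "roll": 0, "hand": 0.35},
])

```text
clock: 5.35
position: [498.0, -281.5, 124.5]
eef_rot: [1.213, 1.205, -1.212]
ft_force: [-0.5, -0.4, 1.1]
finger_gap: 29.7
```

```bash
python3 - <<'E'
from h import *
C={n:cam(n,n+'3.png') for n in('side','wrist')}
s=env.state();print(s['position'],s['ft_force'],s['finger_gap'],s['clock'])
E
```

```text
[ 497.97485167 -281.33851014  124.24871177] [0.47865682 0.21828205 0.92472837] 29.60751424665349 5.45
```

View pics/wrist3.png

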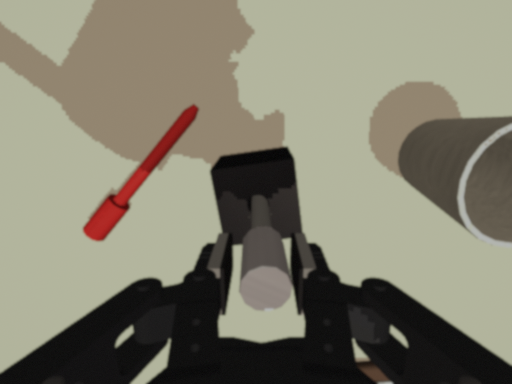

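View pics/side3.png

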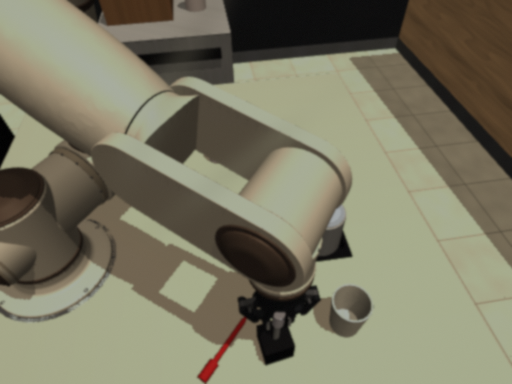

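Call:
apply_moves([
  {"delta_pos": [0, 0, -0.03], "roll": 0, "hand": 0},
  {"delta_pos": [0, 0, 0], "roll": 0, "hand": 0},
  {"delta_pos": [0, 0, 0], "roll": 0, "hand": 0},
  {"delta_pos": [0, 0, 0], "roll": 0, "hand": 0},
  {"delta_pos": [0, 0, 0], "roll": 0, "hand": 0},
])

```text
clock: 5.95
position: [497.6, -281.4, 123.6]
eef_rot: [1.212, 1.206, -1.213]
ft_force: [-4.5, -0.0, 11.0]
finger_gap: 20.8
```

```bash
python3 - <<'E'
from h import *
c=cam('wrist','wrist4.png')
s=env.state();print(s['position'],s['ft_force'],s['moment'],s['finger_gap'],s['clock'])
E
```

```text
[ 497.65164094 -281.36358061  123.62205266] [-4.80903674  0.28112031 10.83852997] [0.10588154 1.33347838 0.02462445] 20.697083585101435 6.0
```

View pics/wrist4.png

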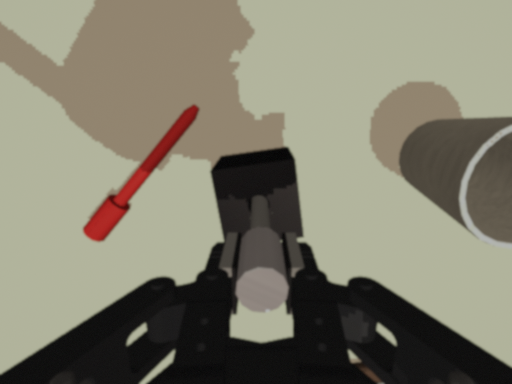

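Call:
apply_moves([
  {"delta_pos": [-0.04, 0, 0.2], "roll": 0, "hand": 0},
  {"delta_pos": [0, 0, 0.4], "roll": 0, "hand": 0},
  {"delta_pos": [0, 0, 0.5], "roll": 0, "hand": 0},
  {"delta_pos": [0, 0, 0.7], "roll": 0, "hand": 0},
  {"delta_pos": [0, 0, 0.8], "roll": 0, "hand": 0},
  {"delta_pos": [0, 0, 0.8], "roll": 0, "hand": 0},
  {"delta_pos": [0, 0, 0.8], "roll": 0, "hand": 0},
  {"delta_pos": [0, 0, 0.8], "roll": 0, "hand": 0},
  {"delta_pos": [0, 0, 0.4], "roll": 0, "hand": 0},
  {"delta_pos": [0, 0, 0], "roll": 0, "hand": 0},
])

```text
clock: 7.0
position: [497.0, -281.2, 259.0]
eef_rot: [1.212, 1.205, -1.212]
ft_force: [0.4, -0.0, -2.0]
finger_gap: 20.3
```

```bash
python3 - <<'E'
from h import *
C={n:cam(n,n+'5.png') for n in('side','wrist','top')}
s=env.state();print(s['position'],s['ft_force'],s['moment'],s['finger_gap'],s['clock'])
for name in ['rod_top','rod_tip','rod_grip','well_mouth']:
    for n in C:
        m=env.mark_of(n,name); print(name,n,[(np.round(a['point'],1).tolist(),round(a['p'],2)) for a in m[:3]])
E
```

```text
[ 496.42603414 -280.79015581  256.30154526] [ 0.45206425  0.33163166 -2.76835972] [-0.06734883  0.02166327  0.0119074 ] 20.40815239571684 7.15
rod_top side [([200.6, 380.5], 0.92), ([277.0, 276.0], 0.77)]
rod_top wrist [([262.7, 292.2], 0.98), ([147.7, 188.8], 0.87)]
rod_top top []
rod_tip side [([245.1, 315.3], 0.77), ([278.5, 316.4], 0.75)]
rod_tip wrist [([259.6, 185.9], 0.82), ([220.1, 104.5], 0.69)]
rod_tip top [([338.5, 229.0], 0.54)]
rod_grip side [([207.7, 369.8], 0.86), ([279.2, 283.8], 0.67), ([280.3, 274.5], 0.4)]
rod_grip wrist [([263.4, 265.4], 0.66), ([159.2, 178.1], 0.64)]
rod_grip top []
well_mouth side []
well_mouth wrist []
well_mouth top [([274.2, 169.1], 0.63), ([354.0, 156.1], 0.63)]
```

View pics/wrist5.png

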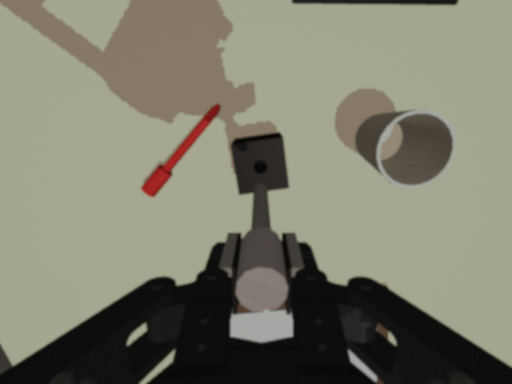

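View pics/side5.png

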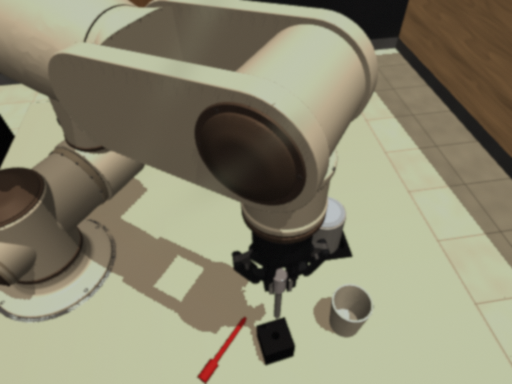

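Call:
apply_moves([
  {"delta_pos": [0.34, 0.88, 0], "roll": 0, "hand": 0},
  {"delta_pos": [0.34, 0.88, 0], "roll": 0, "hand": 0},
  {"delta_pos": [0.34, 0.88, 0], "roll": 0, "hand": 0},
  {"delta_pos": [0.34, 0.88, 0], "roll": 0, "hand": 0},
  {"delta_pos": [0.34, 0.88, 0], "roll": 0, "hand": 0},
  {"delta_pos": [0.34, 0.88, 0], "roll": 0, "hand": 0},
  {"delta_pos": [0.34, 0.88, 0], "roll": 0, "hand": 0},
  {"delta_pos": [0.34, 0.88, 0], "roll": 0, "hand": 0},
  {"delta_pos": [0.34, 0.88, 0], "roll": 0, "hand": 0},
  {"delta_pos": [0, 0, 0], "roll": 0, "hand": 0},
  {"delta_pos": [0, 0, 0], "roll": 0, "hand": 0},
  {"delta_pos": [0, 0, 0], "roll": 0, "hand": 0},
])

```text
clock: 8.95
position: [573.0, -83.5, 257.2]
eef_rot: [1.212, 1.207, -1.213]
ft_force: [-0.4, -0.0, -2.4]
finger_gap: 20.5
```

```bash
python3 - <<'E'
from h import *
C={n:cam(n,n+'6.png') for n in('side','wrist','top')}
s=env.state();print(s['position'],s['ft_force'],s['finger_gap'],s['clock']); p=s['position']
for name in ['rod_top','rod_tip','well_mouth','pointer_tip','pointer_grip']:
    for n in C:
        m=env.mark_of(n,name); print(name,n,[(np.round(a['point'],1).tolist(),round(a['p'],2)) for a in m[:3]])
for dz in (38.4,-1.6,-111.6): print([proj(C[n],p+[0,0,dz]).round(1) for n in C])
a=C['wrist']['img'][:,:,::-1]
cv2.imwrite('pics/w6z.png',cv2.resize(a[0:300,130:420],None,fx=2,fy=2,interpolation=2))
a=C['side']['img'][:,:,::-1]
cv2.imwrite('pics/s6z.png',cv2.resize(a[80:290,180:400],None,fx=2.8,fy=2.8,interpolation=2))
E
```

```text
[572.97856517 -83.60903799 257.29806148] [ 0.2102254  -0.86459886 -1.19254134] 20.968696037600562 9.1
rod_top side [([297.8, 173.0], 0.69)]
rod_top wrist [([262.9, 290.2], 0.72)]
rod_top top [([386.6, 265.8], 0.82)]
rod_tip side [([245.3, 319.0], 0.96), ([293.4, 221.8], 0.67)]
rod_tip wrist [([171.8, 246.6], 0.84), ([257.4, 186.6], 0.61)]
rod_tip top [([340.0, 225.7], 0.65), ([295.8, 169.4], 0.59)]
well_mouth side [([286.6, 216.8], 0.6)]
well_mouth wrist [([266.0, 134.4], 0.93)]
well_mouth top [([275.0, 170.7], 0.74)]
pointer_tip side []
pointer_tip wrist [([262.4, 38.8], 0.9)]
pointer_tip top [([251.8, 165.4], 0.75), ([351.0, 158.4], 0.67)]
pointer_grip side [([279.9, 147.2], 0.53)]
pointer_grip wrist [([260.1, 185.1], 0.43)]
pointer_grip top [([208.5, 161.1], 0.52)]
[array([299.1, 172.8]), array([261.2, 294.6]), array([304.1, 152. ])]
[array([297.6, 187.6]), array([261.1, 248.3]), array([301.7, 157.2])]
[array([294.2, 222.5]), array([261. , 189.7]), array([296.2, 169.4])]
```

View pics/w6z.png

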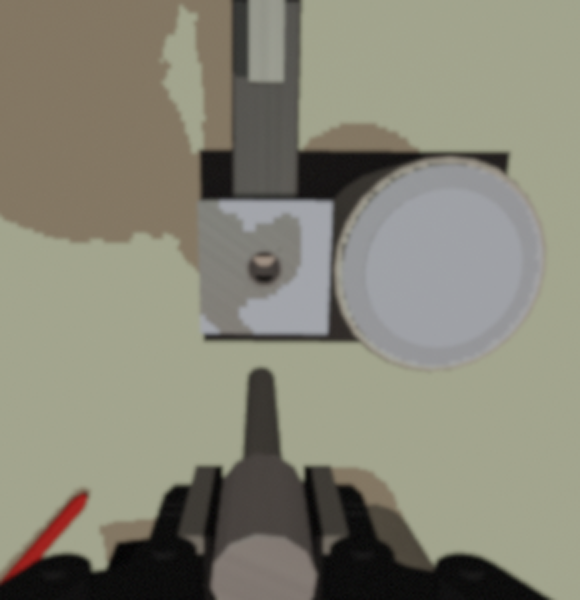

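View pics/s6z.png

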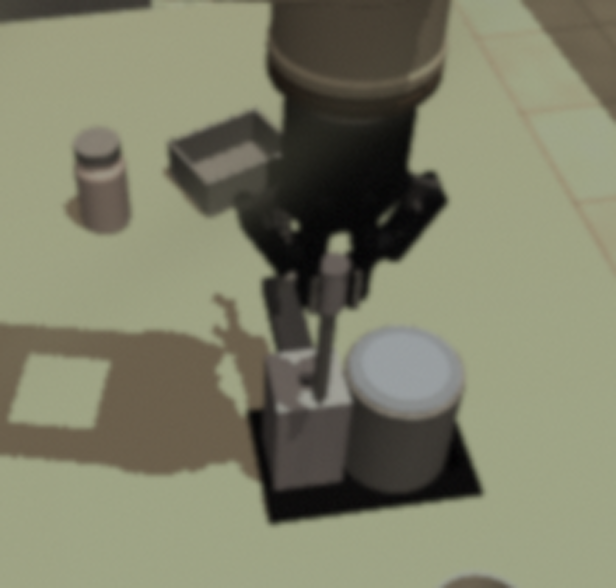

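```bash
python3 - <<'E'
from h import *
c=cam('wrist');s=env.state();p=s['position'];print(p)
m=atz(c,(262,133.5),120)
for px in[(260,187),(260,185)]:
    t=atz(c,px,p[2]-111.6);print('tip',t,'mouth',m,'delta',m-t)
print('top',atz(c,(262,289),p[2]+38.4))
print('ptip',atz(c,(262.4,38.8),155),atz(c,(262.4,38.8),165))
a=c['img']; g=cv2.cvtColor(a,cv2.COLOR_RGB2GRAY)
z=cv2.resize(a[110:215,225:300],None,fx=7,fy=5.6,interpolation=2)[:,:,::-1];cv2.imwrite('pics/w7z.png',cv2.convertScaleAbs(z,alpha=1.5))
E
```

```text
[573.13596767 -82.93999228 257.25433208]
tip [572.26692035 -80.41020477 145.65433208] mouth [574.21074675 -36.6825978  120.        ] delta [  1.9438264   43.72760697 -25.65433208]
tip [572.27464295 -78.58787801 145.65433208] mouth [574.21074675 -36.6825978  120.        ] delta [  1.9361038   41.90528021 -25.65433208]
top [573.51963679 -80.30869297 295.65433208]
ptip [574.55544956  35.75605894 155.        ] [574.50570849  33.97378356 165.        ]
```

View pics/w7z.png

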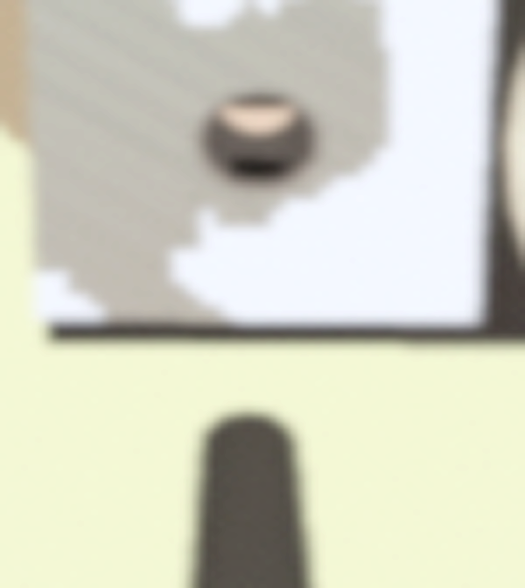

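```bash
python3 - <<'E'
from h import *
c=cam('wrist');s=env.state();p=s['position'];print(p)
m=atz(c,(261.7,134.0),120)
e=atz(c,(260.2,183.0),p[2]-111.6+9);print('mouth',m,'edge',e, 'axis',e-[0,6,0],'delta',m-e+[0,6,0])
e=atz(c,(260.2,183.0),p[2]-111.6);print('tip alt axis',e-[0,3,0],'delta',m-e+[0,3,0])
# side camera
c=cam('side');print('side mouth',atz(c,(289.1,215.1),120), 'tip', [proj(c,[p[0]+dx,p[1]+dy,p[2]-111.6]).round(1) for dx,dy in((0,0),(-1,2))])
a=c['img'][190:240,265:325,::-1];cv2.imwrite('pics/s7z.png',cv2.convertScaleAbs(cv2.resize(a,None,fx=10,fy=10,interpolation=2),alpha=1.5))
c=cam('top');a=c['img'][150:200,260:320,::-1];cv2.imwrite('pics/t7z.png',cv2.convertScaleAbs(cv2.resize(a,None,fx=10,fy=10,interpolation=2),alpha=1.5))
E
```

```text
[573.13156586 -82.94896985 257.25422744]
mouth [573.93436331 -37.13704865 120.        ] edge [572.48819557 -74.34244424 154.65422744] axis [572.48819557 -80.34244424 154.65422744] delta [  1.44616774  43.20539559 -34.65422744]
tip alt axis [572.45713371 -79.77584949 145.65422744] delta [  1.4772296   42.63880085 -25.65422744]
side mouth [572.07871898 -42.25113643 120.        ] tip [array([294.2, 222.3]), array([293.6, 221.6])]
```

View pics/s7z.png

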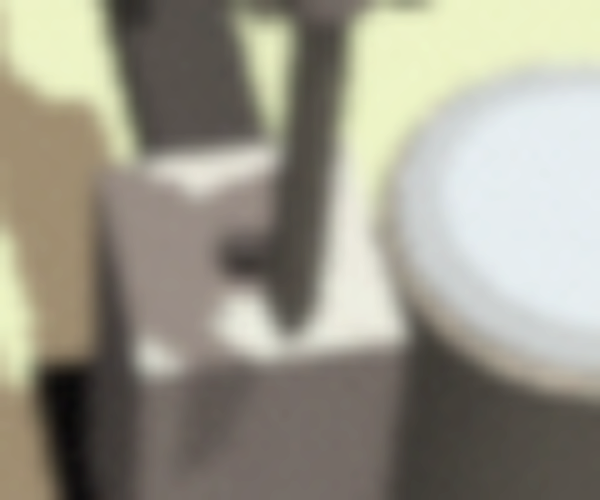

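View pics/t7z.png

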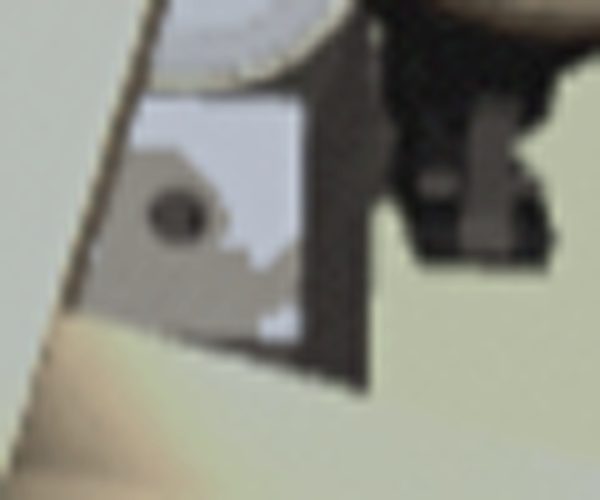

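Call:
apply_moves([
  {"delta_pos": [0.06, 0.4, 0], "roll": 0, "hand": 0},
  {"delta_pos": [0, 0.4, -0.2], "roll": 0, "hand": 0},
  {"delta_pos": [0, 0.32, -0.3], "roll": 0, "hand": 0},
  {"delta_pos": [0, 0, -0.28], "roll": 0, "hand": 0},
  {"delta_pos": [0, 0, 0], "roll": 0, "hand": 0},
  {"delta_pos": [0, 0, 0], "roll": 0, "hand": 0},
])

```text
clock: 10.65
position: [574.6, -55.1, 237.5]
eef_rot: [1.212, 1.208, -1.213]
ft_force: [-0.1, -0.2, -1.8]
finger_gap: 20.5
```

```bash
python3 - <<'E'
from h import *
c=cam('wrist','wrist8.png');s=env.state();p=s['position'];print(p,s['ft_force'])
a=c['img']
z=cv2.resize(a[100:210,210:310],None,fx=7,fy=5.4,interpolation=2)[:,:,::-1];cv2.imwrite('pics/w8z.png',cv2.convertScaleAbs(z,alpha=1.5))
c=cam('side');a=c['img'][170:240,250:330,::-1];cv2.imwrite('pics/s8z.png',cv2.convertScaleAbs(cv2.resize(a,None,fx=8,fy=8,interpolation=2),alpha=1.5))
E
```

```text
[574.68900589 -55.18648707 237.80545556] [ 0.11434528 -0.50532426 -1.90996191]
```

View pics/w8z.png

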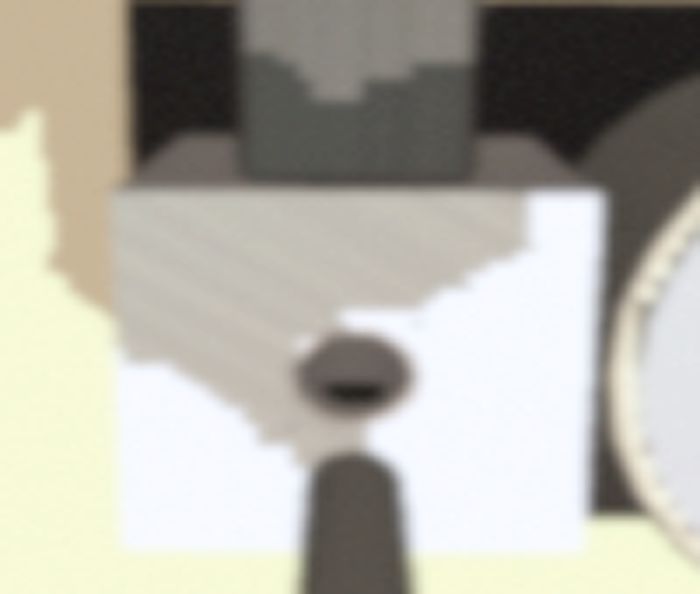

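View pics/s8z.png

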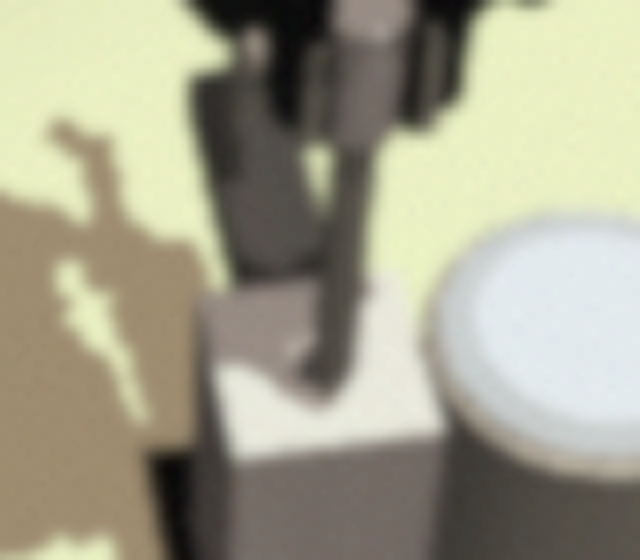

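```bash
python3 - <<'E'
from h import *
c=cam('wrist');s=env.state();p=s['position'];print(p)
m=atz(c,(260.1,168.8),120)
tz=p[2]-111.6
e=atz(c,(260.1,183.5),tz+9);print('mouth',m,'axis',e-[0,6,0],'delta',m-e+[0,6,0])
e=atz(c,(260.1,183.5),tz);print('tip alt axis',e-[0,3,0],'delta',m-e+[0,3,0])
c=cam('side');m=atz(c,(289.1,215.1),120);e=atz(c,(289.5,218.5),tz);print('side mouth',m,'tip',e+[0,3,0],m-e-[0,3,0])
E
```

```text
[574.7304917  -55.2579831  238.02660373]
mouth [574.02284949 -37.80951789 120.        ] axis [574.01781628 -53.07345657 135.42660373] delta [ 5.03320733e-03  1.52639387e+01 -1.54266037e+01]
tip alt axis [573.9855858  -52.5242039  126.42660373] delta [ 0.03726368 14.71468601 -6.42660373]
side mouth [572.07871898 -42.25113643 120.        ] tip [569.49393102 -53.80741862 126.42660373] [ 2.58478796 11.55628218 -6.42660373]
```

Call:
apply_moves([
  {"delta_pos": [0, 0.3, 0], "roll": 0, "hand": 0},
  {"delta_pos": [0, 0.27, -0.1], "roll": 0, "hand": 0},
  {"delta_pos": [0, 0, -0.1], "roll": 0, "hand": 0},
  {"delta_pos": [0, 0, 0], "roll": 0, "hand": 0},
  {"delta_pos": [0, 0, 0], "roll": 0, "hand": 0},
])

```text
clock: 11.35
position: [574.6, -40.7, 232.7]
eef_rot: [1.212, 1.207, -1.212]
ft_force: [-0.7, 0.0, -1.0]
finger_gap: 20.3
```

```bash
python3 - <<'E'
from h import *
c=cam('wrist','wrist9.png');s=env.state();p=s['position'];print(p,s['ft_force'])
a=c['img']
z=cv2.resize(a[130:220,220:300],None,fx=7,fy=6.5,interpolation=2)[:,:,::-1];cv2.imwrite('pics/w9z.png',cv2.convertScaleAbs(z,alpha=1.5))
c=cam('side');a=c['img'][170:240,250:330,::-1];cv2.imwrite('pics/s9z.png',cv2.convertScaleAbs(cv2.resize(a,None,fx=8,fy=8,interpolation=2),alpha=1.5))
E
```

```text
[574.64247793 -40.82756935 232.77703968] [ 0.55417191 -1.58541725 -2.23100515]
```

View pics/w9z.png

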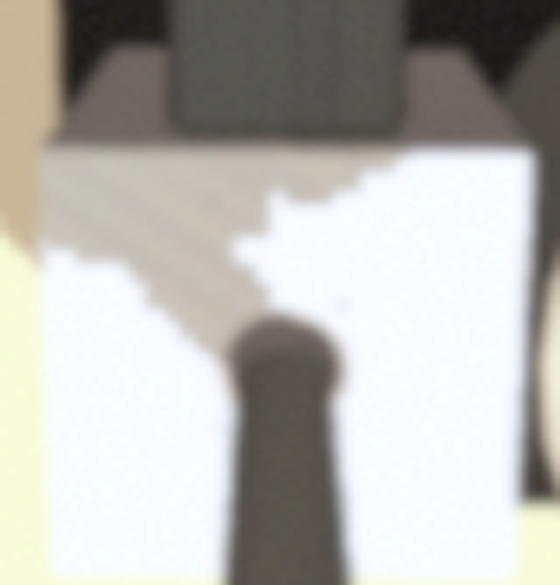

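View pics/s9z.png

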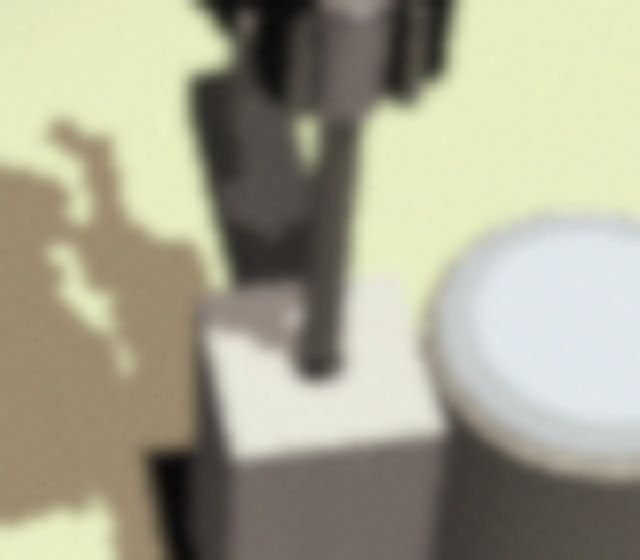

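```bash
python3 - <<'E'
from h import *
c=cam('wrist');s=env.state();p=s['position'];print(p)
m=atz(c,(260.5,185.9),120)
tz=p[2]-111.6
for r in(183.0,183.5):
  e=atz(c,(260.2,r),tz+9);print('mouth',m,'axis',e-[0,6,0],'delta',m-e+[0,6,0])
  e=atz(c,(260.2,r),tz);print('tip alt axis',e-[0,3,0],'delta',m-e+[0,3,0])
E
```

```text
[574.6693118  -40.86724    232.84347263]
mouth [574.23490452 -37.64385418 120.        ] axis [574.01672752 -38.2259888  130.24347263] delta [  0.218177     0.58213462 -10.24347263]
tip alt axis [573.98584063 -37.65995089 121.24347263] delta [ 0.24906389  0.0160967  -1.24347263]
mouth [574.23490452 -37.64385418 120.        ] axis [574.01489651 -38.66299127 130.24347263] delta [  0.22000801   1.01913709 -10.24347263]
tip alt axis [573.9839425  -38.11297312 121.24347263] delta [ 0.25096202  0.46911894 -1.24347263]
```

Call:
apply_moves([
  {"delta_pos": [0.01, 0.024, -0.06], "roll": 0, "hand": 0},
  {"delta_pos": [0, 0, -0.1], "roll": 0, "hand": 0},
  {"delta_pos": [0, 0, -0.12], "roll": 0, "hand": 0},
  {"delta_pos": [0, 0, -0.12], "roll": 0, "hand": 0},
  {"delta_pos": [0, 0, 0], "roll": 0, "hand": 0},
  {"delta_pos": [0, 0, 0], "roll": 0, "hand": 0},
])

```text
clock: 12.1
position: [574.9, -40.1, 222.7]
eef_rot: [1.212, 1.207, -1.213]
ft_force: [0.1, -0.0, -2.1]
finger_gap: 20.8
```

```bash
python3 - <<'E'
from h import *
c=cam('wrist','wrist10.png');s=env.state();p=s['position'];print(p,s['ft_force'],s['moment'])
a=c['img']
z=cv2.resize(a[130:220,220:300],None,fx=7,fy=6.5,interpolation=2)[:,:,::-1];cv2.imwrite('pics/w10z.png',cv2.convertScaleAbs(z,alpha=1.5))
E
```

```text
[574.90892963 -40.10001485 222.81705961] [-0.12652425  0.51951179 -1.74590743] [-0.0039538   0.02877967 -0.04189669]
```

View pics/w10z.png

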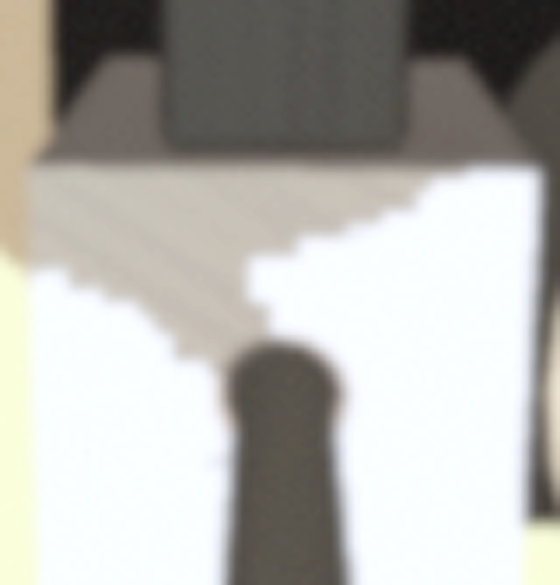

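Call:
apply_moves([
  {"delta_pos": [0, 0, -0.1], "roll": 0, "hand": 0},
  {"delta_pos": [0, 0, -0.1], "roll": 0, "hand": 0},
  {"delta_pos": [0, 0, -0.1], "roll": 0, "hand": 0},
  {"delta_pos": [0, 0, 0], "roll": 0, "hand": 0},
])

```text
clock: 12.55
position: [574.8, -40.1, 214.8]
eef_rot: [1.212, 1.208, -1.213]
ft_force: [0.1, 0.5, -3.1]
finger_gap: 21.0
```

Call:
apply_moves([
  {"delta_pos": [0, 0, -0.1], "roll": 0, "hand": 0},
  {"delta_pos": [0, 0, -0.1], "roll": 0, "hand": 0},
  {"delta_pos": [0, 0, -0.1], "roll": 0, "hand": 0},
])

```text
clock: 12.85
position: [574.9, -40.1, 207.7]
eef_rot: [1.212, 1.207, -1.212]
ft_force: [-1.0, -0.8, 5.9]
finger_gap: 20.4
```

```bash
python3 - <<'E'
from h import *
c=cam('wrist','wrist11.png');s=env.state();p=s['position'];print(p,s['ft_force'],s['moment'])
a=c['img']
z=cv2.resize(a[130:320,180:340],None,fx=4,fy=3.1,interpolation=2)[:,:,::-1];cv2.imwrite('pics/w11z.png',cv2.convertScaleAbs(z,alpha=1.5))
E
```

```text
[574.87301244 -40.11428411 207.33046797] [ 0.47705369 -0.70753816 -2.3281781 ] [-0.11929163 -0.15112851  0.03855707]
```

View pics/w11z.png

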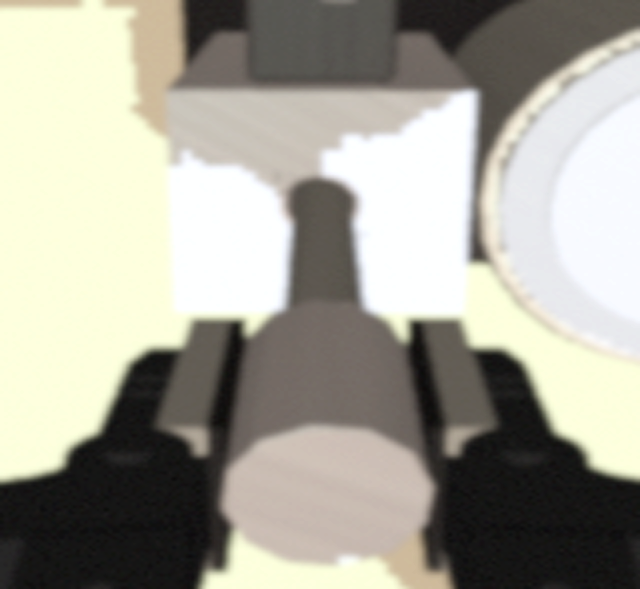

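Call:
apply_moves([
  {"delta_pos": [0, 0, -0.12], "roll": 0, "hand": 0},
  {"delta_pos": [0, 0, -0.12], "roll": 0, "hand": 0},
  {"delta_pos": [0, 0, -0.12], "roll": 0, "hand": 0},
  {"delta_pos": [0, 0, -0.08], "roll": 0, "hand": 0},
  {"delta_pos": [0, 0, -0.06], "roll": 0, "hand": 0},
  {"delta_pos": [0, 0, -0.04], "roll": 0, "hand": 0},
])

```text
clock: 13.5
position: [574.8, -40.1, 194.0]
eef_rot: [1.212, 1.208, -1.213]
ft_force: [-0.2, -0.6, 3.3]
finger_gap: 20.8
```

Call:
apply_moves([
  {"delta_pos": [0, 0, -0.04], "roll": 0, "hand": 0},
  {"delta_pos": [0, 0, -0.04], "roll": 0, "hand": 0},
  {"delta_pos": [0, 0, -0.04], "roll": 0, "hand": 0},
])

```text
clock: 13.8
position: [574.9, -40.1, 191.2]
eef_rot: [1.212, 1.207, -1.212]
ft_force: [0.6, -0.8, 5.0]
finger_gap: 20.7
```

Call:
apply_moves([
  {"delta_pos": [0, 0, -0.04], "roll": 0, "hand": 0},
  {"delta_pos": [0, 0, -0.04], "roll": 0, "hand": 0},
  {"delta_pos": [0, 0, -0.04], "roll": 0, "hand": 0},
])

```text
clock: 14.1
position: [574.9, -40.1, 188.2]
eef_rot: [1.212, 1.207, -1.212]
ft_force: [0.9, -0.4, 2.5]
finger_gap: 20.6
```

Call:
apply_moves([
  {"delta_pos": [0, 0, -0.04], "roll": 0, "hand": 0},
  {"delta_pos": [0, 0, -0.04], "roll": 0, "hand": 0},
])

```text
clock: 14.3
position: [574.9, -40.1, 186.2]
eef_rot: [1.212, 1.207, -1.212]
ft_force: [-0.2, -0.9, 2.6]
finger_gap: 20.6
```

Call:
apply_moves([
  {"delta_pos": [0, 0, -0.04], "roll": 0, "hand": 0},
  {"delta_pos": [0, 0, -0.04], "roll": 0, "hand": 0},
])

```text
clock: 14.5
position: [574.9, -40.1, 184.2]
eef_rot: [1.212, 1.207, -1.212]
ft_force: [0.9, -0.9, 1.9]
finger_gap: 20.9
```

```bash
python3 -c "
from h import *
s=env.state();print(s['ft_force'])"
```

```text
[ 0.92206054 -0.86657797  1.92085881]
```

Call:
apply_moves([
  {"delta_pos": [0, 0, -0.04], "roll": 0, "hand": 0},
  {"delta_pos": [0, 0, -0.04], "roll": 0, "hand": 0},
])

```text
clock: 14.7
position: [574.9, -40.1, 182.2]
eef_rot: [1.212, 1.207, -1.212]
ft_force: [0.5, -1.1, 2.4]
finger_gap: 20.4
```

Call:
apply_moves([
  {"delta_pos": [0, 0, -0.04], "roll": 0, "hand": 0},
  {"delta_pos": [0, 0, -0.04], "roll": 0, "hand": 0},
])

```text
clock: 14.9
position: [574.9, -40.1, 180.2]
eef_rot: [1.212, 1.207, -1.212]
ft_force: [0.0, -1.0, 2.5]
finger_gap: 21.0
```

Call:
apply_moves([
  {"delta_pos": [0, 0, -0.04], "roll": 0, "hand": 0},
  {"delta_pos": [0, 0, -0.04], "roll": 0, "hand": 0},
])

```text
clock: 15.1
position: [574.9, -40.1, 178.2]
eef_rot: [1.212, 1.207, -1.212]
ft_force: [-0.2, -0.4, 1.0]
finger_gap: 20.7
```

Call:
apply_moves([
  {"delta_pos": [0, 0, -0.04], "roll": 0, "hand": 0},
  {"delta_pos": [0, 0, -0.04], "roll": 0, "hand": 0},
])

```text
clock: 15.3
position: [574.9, -40.1, 176.2]
eef_rot: [1.212, 1.207, -1.212]
ft_force: [-0.3, 0.3, 3.6]
finger_gap: 20.5
```

```bash
python3 - <<'E'
from h import *
c=cam('wrist','wrist12.png');cam('side','side12.png');s=env.state();p=s['position'];print(p,s['ft_force'],s['moment'])
a=c['img']
z=cv2.resize(a[130:320,180:340],None,fx=4,fy=3.1,interpolation=2)[:,:,::-1];cv2.imwrite('pics/w12z.png',cv2.convertScaleAbs(z,alpha=1.5))
E
```

```text
[574.82262708 -40.06328724 175.91624728] [ 1.29158503 -0.76675051 -1.95112333] [-0.16748148 -0.26834258  0.01471671]
```

View pics/w12z.png

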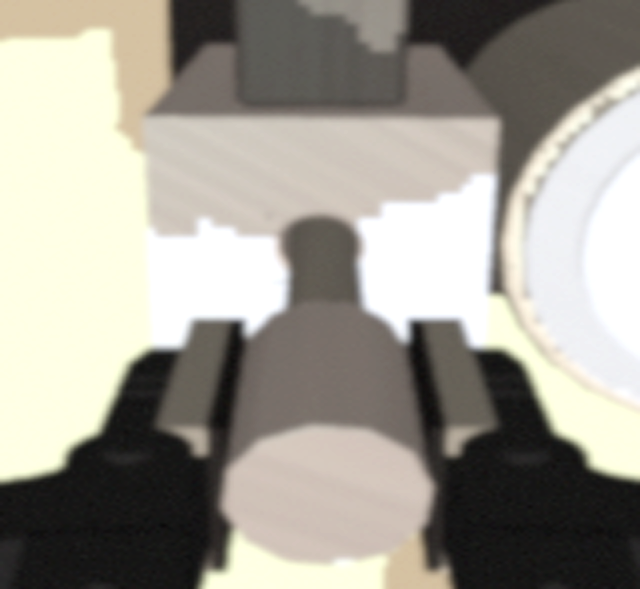

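Call:
apply_moves([
  {"delta_pos": [0, 0, -0.04], "roll": 0, "hand": 0},
  {"delta_pos": [0, 0, -0.04], "roll": 0, "hand": 0},
])

```text
clock: 15.6
position: [574.9, -40.1, 174.3]
eef_rot: [1.212, 1.207, -1.212]
ft_force: [-0.3, -0.6, 4.5]
finger_gap: 20.5
```

Call:
apply_moves([
  {"delta_pos": [0, 0, -0.04], "roll": 0, "hand": 0},
  {"delta_pos": [0, 0, -0.04], "roll": 0, "hand": 0},
])

```text
clock: 15.8
position: [574.9, -40.1, 172.3]
eef_rot: [1.212, 1.207, -1.212]
ft_force: [-0.4, -0.9, 4.1]
finger_gap: 20.8
```

Call:
apply_moves([
  {"delta_pos": [0, 0, -0.04], "roll": 0, "hand": 0},
  {"delta_pos": [0, 0, -0.04], "roll": 0, "hand": 0},
])

```text
clock: 16.0
position: [574.9, -40.1, 170.2]
eef_rot: [1.212, 1.207, -1.212]
ft_force: [1.5, -0.5, 2.7]
finger_gap: 20.7
```

Call:
apply_moves([
  {"delta_pos": [0, 0, -0.04], "roll": 0, "hand": 0},
  {"delta_pos": [0, 0, -0.04], "roll": 0, "hand": 0},
])

```text
clock: 16.2
position: [574.9, -40.1, 168.2]
eef_rot: [1.212, 1.207, -1.212]
ft_force: [-0.3, -0.3, 2.4]
finger_gap: 20.6
```

Call:
apply_moves([
  {"delta_pos": [0, 0, -0.04], "roll": 0, "hand": 0},
  {"delta_pos": [0, 0, -0.04], "roll": 0, "hand": 0},
])

```text
clock: 16.4
position: [574.9, -40.1, 166.2]
eef_rot: [1.212, 1.207, -1.212]
ft_force: [0.1, -0.6, 2.3]
finger_gap: 20.6
```

Call:
apply_moves([
  {"delta_pos": [0, 0, -0.04], "roll": 0, "hand": 0},
  {"delta_pos": [0, 0, -0.04], "roll": 0, "hand": 0},
])

```text
clock: 16.6
position: [574.9, -40.1, 164.2]
eef_rot: [1.212, 1.207, -1.212]
ft_force: [0.6, -0.3, 3.5]
finger_gap: 20.5
```

Call:
apply_moves([
  {"delta_pos": [0, 0, -0.04], "roll": 0, "hand": 0},
  {"delta_pos": [0, 0, -0.04], "roll": 0, "hand": 0},
])

```text
clock: 16.8
position: [574.9, -40.1, 162.2]
eef_rot: [1.212, 1.207, -1.212]
ft_force: [0.5, -0.6, 2.3]
finger_gap: 20.8
```

```bash
echo
```

```text
(no output)
```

Depth ≈ 69 mm. Continuing in 2 mm bites.

Call:
apply_moves([
  {"delta_pos": [0, 0, -0.04], "roll": 0, "hand": 0},
  {"delta_pos": [0, 0, -0.04], "roll": 0, "hand": 0},
])

```text
clock: 17.0
position: [574.9, -40.1, 160.2]
eef_rot: [1.212, 1.207, -1.212]
ft_force: [0.0, -0.6, 2.2]
finger_gap: 20.3
```

Call:
apply_moves([
  {"delta_pos": [0, 0, -0.04], "roll": 0, "hand": 0},
  {"delta_pos": [0, 0, -0.04], "roll": 0, "hand": 0},
])

```text
clock: 17.2
position: [574.9, -40.1, 158.2]
eef_rot: [1.212, 1.207, -1.212]
ft_force: [0.0, 0.1, 2.7]
finger_gap: 20.8
```

Call:
apply_moves([
  {"delta_pos": [0, 0, -0.04], "roll": 0, "hand": 0},
  {"delta_pos": [0, 0, -0.04], "roll": 0, "hand": 0},
])

```text
clock: 17.4
position: [574.9, -40.1, 156.2]
eef_rot: [1.212, 1.207, -1.212]
ft_force: [-0.3, 0.1, 3.0]
finger_gap: 20.5
```

Call:
apply_moves([
  {"delta_pos": [0, 0, -0.04], "roll": 0, "hand": 0},
  {"delta_pos": [0, 0, -0.04], "roll": 0, "hand": 0},
])

```text
clock: 17.6
position: [574.9, -40.1, 154.2]
eef_rot: [1.212, 1.207, -1.212]
ft_force: [-0.9, -0.3, 2.7]
finger_gap: 20.3
```

Call:
apply_moves([
  {"delta_pos": [0, 0, -0.04], "roll": 0, "hand": 0},
  {"delta_pos": [0, 0, -0.04], "roll": 0, "hand": 0},
])

```text
clock: 17.8
position: [574.9, -40.1, 152.2]
eef_rot: [1.212, 1.207, -1.212]
ft_force: [0.0, -0.4, 2.7]
finger_gap: 20.4
```

Call:
apply_moves([
  {"delta_pos": [0, 0, -0.04], "roll": 0, "hand": 0},
  {"delta_pos": [0, 0, -0.04], "roll": 0, "hand": 0},
])

```text
clock: 18.0
position: [574.9, -40.1, 150.3]
eef_rot: [1.212, 1.207, -1.212]
ft_force: [-0.1, -0.7, 5.8]
finger_gap: 20.7
```

Call:
apply_moves([
  {"delta_pos": [0, 0, -0.04], "roll": 0, "hand": 0},
])

```text
clock: 18.1
position: [575.0, -40.1, 149.5]
eef_rot: [1.212, 1.207, -1.212]
ft_force: [-1.6, -0.1, 8.1]
finger_gap: 20.9
```

Call:
apply_moves([
  {"delta_pos": [0, 0, 0], "roll": 0, "hand": 0},
  {"delta_pos": [0, 0, 0], "roll": 0, "hand": 0},
])

```text
clock: 18.3
position: [574.9, -40.1, 149.2]
eef_rot: [1.212, 1.207, -1.212]
ft_force: [1.0, -0.3, 1.8]
finger_gap: 20.9
```

```bash
python3 - <<'E'
from h import *
c=cam('wrist','wrist13.png');s=env.state();p=s['position'];print(p,s['ft_force'],s['moment'],s['clock'])
a=c['img']
z=cv2.resize(a[130:320,180:340],None,fx=4,fy=3.1,interpolation=2)[:,:,::-1];cv2.imwrite('pics/w13z.png',cv2.convertScaleAbs(z,alpha=1.5))
E
```

```text
[574.92379876 -40.10636732 149.22706052] [ 0.62530671 -1.368987    1.77527419] [-0.13429095 -0.19896042 -0.02052291] 18.35
```

View pics/w13z.png

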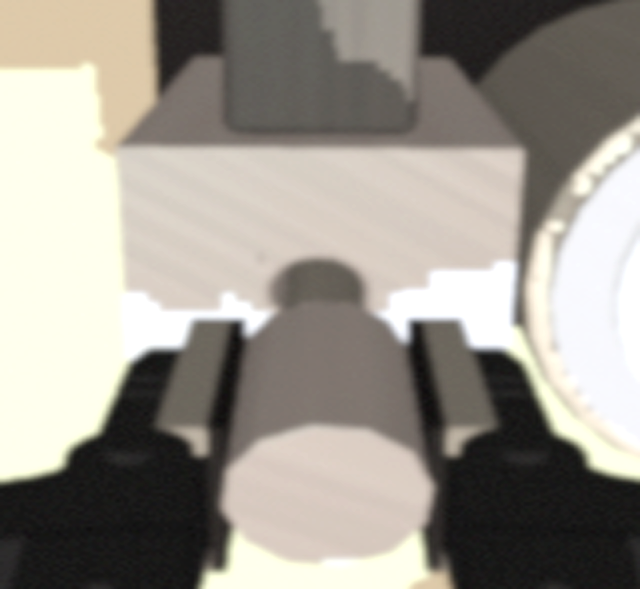

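Call:
apply_moves([
  {"delta_pos": [0, 0, 0], "roll": 0, "hand": 0.4},
  {"delta_pos": [0, 0, 0], "roll": 0, "hand": 0.5},
  {"delta_pos": [0, 0, 0], "roll": 0, "hand": 0.6},
  {"delta_pos": [0, 0, 0], "roll": 0, "hand": 0.6},
  {"delta_pos": [0, 0, 0], "roll": 0, "hand": 0.6},
])

```text
clock: 18.85
position: [574.9, -40.1, 149.2]
eef_rot: [1.212, 1.207, -1.212]
ft_force: [-0.0, 0.4, 0.4]
finger_gap: 51.1
```

```bash
python3 - <<'E'
from h import *
c=cam('wrist','wrist14.png');s=env.state();p=s['position'];print(p,s['ft_force'],s['finger_gap'],s['clock'])
a=c['img']
z=cv2.resize(a[0:320,130:390],None,fx=2.4,fy=1.85,interpolation=2)[:,:,::-1];cv2.imwrite('pics/w14z.png',cv2.convertScaleAbs(z,alpha=1.5))
E
```

```text
[574.88884029 -40.09953823 149.23968845] [-0.05884211 -0.62973985  0.31226004] 51.183904042088315 18.9
```

View pics/w14z.png

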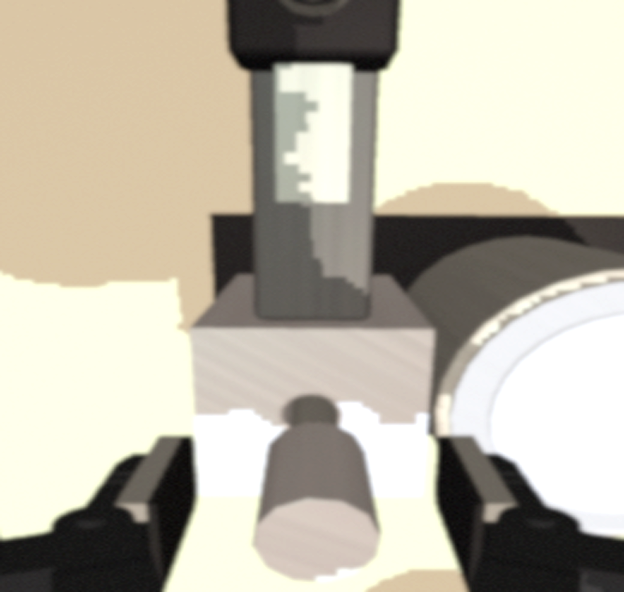

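Call:
apply_moves([
  {"delta_pos": [0, 0, 0.5], "roll": 0, "hand": 0.6},
  {"delta_pos": [0, 0, 0.9], "roll": 0, "hand": 0.6},
  {"delta_pos": [0, 0, 0.9], "roll": 0, "hand": 0.6},
  {"delta_pos": [0, 0, 0.9], "roll": 0, "hand": 0.6},
  {"delta_pos": [0, 0, 0.9], "roll": 0, "hand": 0.6},
  {"delta_pos": [0, 0, 0.6], "roll": 0, "hand": 0.6},
  {"delta_pos": [0, 0.5, 0], "roll": 0, "hand": 0.6},
  {"delta_pos": [0, 0.8, 0], "roll": 0, "hand": 0.6},
  {"delta_pos": [0, 0.8, 0], "roll": 0, "hand": 0.6},
  {"delta_pos": [0, 0.6, 0], "roll": 0, "hand": 0.6},
  {"delta_pos": [0, 0, 0], "roll": 0, "hand": 0.6},
  {"delta_pos": [0, 0, 0], "roll": 0, "hand": 0.6},
])

```text
clock: 20.1
position: [574.8, 27.7, 266.4]
eef_rot: [1.211, 1.208, -1.212]
ft_force: [0.1, -0.3, -0.3]
finger_gap: 51.3
```

```bash
python3 - <<'E'
from h import *
C={n:cam(n,n+'15.png') for n in('wrist','side')}
c=C['wrist'];s=env.state();p=s['position'];print(p,s['ft_force'],s['finger_gap'],s['clock'])
for name in ['pointer_tip','pointer_grip','rod_top']:
    for n in C:
        m=env.mark_of(n,name); print(name,n,[(np.round(a['point'],1).tolist(),round(a['p'],2)) for a in m[:3]])
for n in C: print(n,proj(C[n],[574.4,122,210]))
a=C['side']['img'][80:250,230:350,::-1];cv2.imwrite('pics/s15z.png',cv2.convertScaleAbs(cv2.resize(a,None,fx=3.5,fy=3.5,interpolation=2),alpha=1.5))
E
```

```text
[574.86853239  26.95126224 266.56275776] [0.25775776 0.60021403 0.16575449] 51.40699159069375 20.2
pointer_tip wrist [([260.0, 189.3], 0.7)]
pointer_tip side [([284.4, 180.2], 0.81)]
pointer_grip wrist [([261.2, 70.4], 0.94)]
pointer_grip side [([279.7, 147.7], 0.48)]
rod_top wrist [([264.2, 279.5], 0.92)]
rod_top side [([289.5, 196.4], 0.69), ([203.0, 380.9], 0.68), ([288.4, 244.5], 0.24)]
wrist [260.04785308  67.84621176]
side [277.22247027 138.45590582]
```

View pics/wrist15.png

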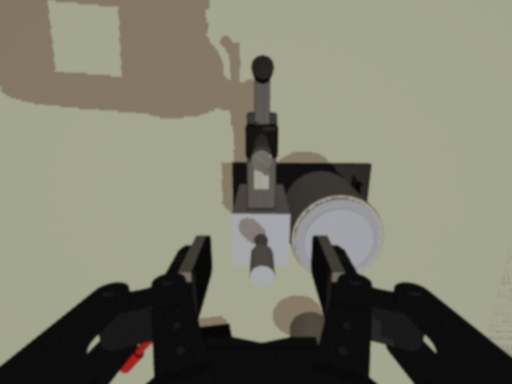

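View pics/s15z.png

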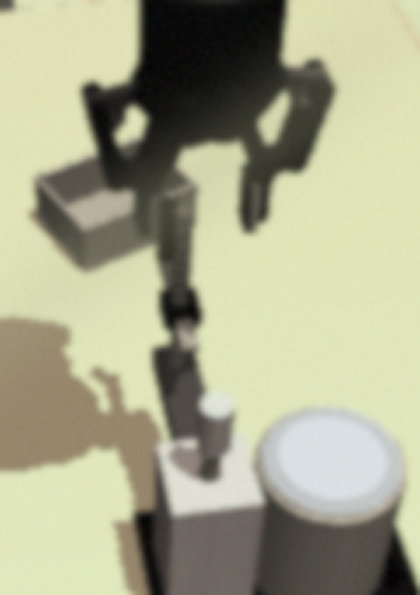

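Call:
apply_moves([
  {"delta_pos": [0.03, 0.6, 0], "roll": 0, "hand": 0.6},
  {"delta_pos": [0, 0.8, 0], "roll": 0, "hand": 0.6},
  {"delta_pos": [0, 0.8, 0], "roll": 0, "hand": 0.6},
  {"delta_pos": [0, 0.8, 0], "roll": 0, "hand": 0.6},
  {"delta_pos": [0, 0.7, 0], "roll": 0, "hand": 0.6},
  {"delta_pos": [0, 0, -0.5], "roll": 0, "hand": 0.6},
  {"delta_pos": [0, 0, -0.7], "roll": 0, "hand": 0.6},
  {"delta_pos": [0, 0, 0], "roll": 0, "hand": 0.6},
  {"delta_pos": [0, 0, 0], "roll": 0, "hand": 0.6},
])

```text
clock: 21.4
position: [575.5, 119.7, 236.7]
eef_rot: [1.212, 1.208, -1.213]
ft_force: [-0.1, -0.2, 1.1]
finger_gap: 51.1
```

```bash
python3 - <<'E'
from h import *
C={n:cam(n,n+'16.png') for n in('wrist','side','top')}
c=C['wrist'];s=env.state();p=s['position'];print(p,s['ft_force'],s['finger_gap'],s['clock'])
for n in C: print(n,[proj(C[n],[p[0],p[1],z]).round(1) for z in(180,208)])
a=C['wrist']['img'][170:370,160:360,::-1];cv2.imwrite('pics/w16z.png',cv2.convertScaleAbs(cv2.resize(a,None,fx=2.9,fy=2.9,interpolation=2),alpha=1.5))
a=C['side']['img'][80:250,230:350,::-1];cv2.imwrite('pics/s16z.png',cv2.convertScaleAbs(cv2.resize(a,None,fx=3.5,fy=3.5,interpolation=2),alpha=1.5))
E
```

```text
[575.90655564 119.71764071 237.58145754] [0.2005721  0.20709214 0.05396138] 51.26425472133169 21.55
wrist [array([261.6, 211.7]), array([261.7, 227.7])]
side [array([277.7, 148.6]), array([278. , 139.6])]
top [array([210.1, 162.8]), array([209. , 159.7])]
```

View pics/w16z.png

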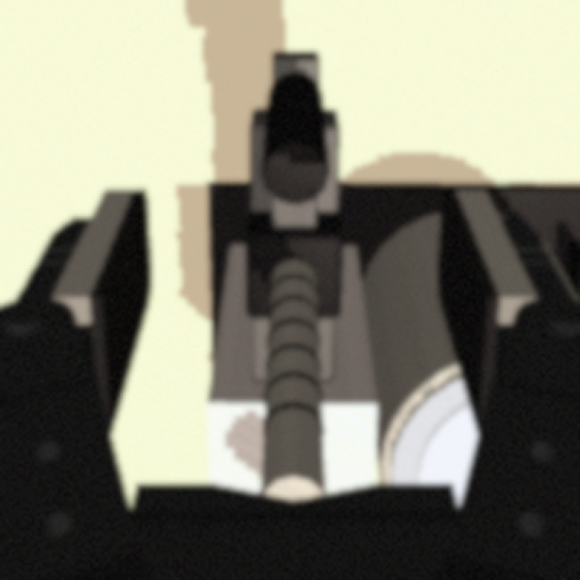

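View pics/s16z.png

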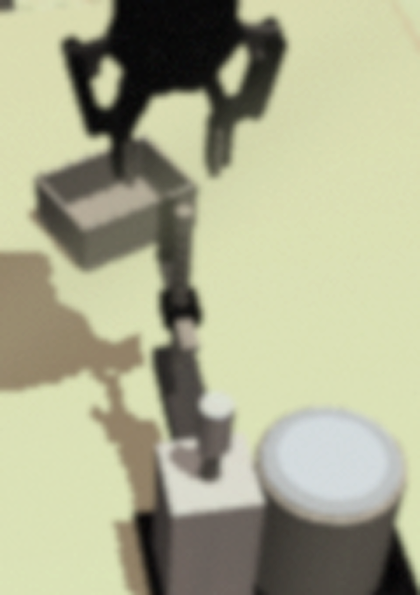

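Call:
apply_moves([
  {"delta_pos": [0, 0, -0.6], "roll": 0, "hand": 0.6},
  {"delta_pos": [0, 0, -0.8], "roll": 0, "hand": 0.6},
  {"delta_pos": [0, 0, -0.5], "roll": 0, "hand": 0.5},
  {"delta_pos": [0, 0, -0.26], "roll": 0, "hand": 0.4},
  {"delta_pos": [0, 0, 0], "roll": 0, "hand": 0.3},
  {"delta_pos": [0, 0, 0], "roll": 0, "hand": 0.3},
])

```text
clock: 22.15
position: [575.9, 119.9, 183.3]
eef_rot: [1.213, 1.207, -1.212]
ft_force: [0.4, 0.5, -0.4]
finger_gap: 25.7
```

```bash
python3 - <<'E'
from h import *
C={n:cam(n,n+'17.png') for n in('wrist','side')}
c=C['wrist'];s=env.state();p=s['position'];print(p,s['ft_force'],s['finger_gap'],s['clock'])
a=C['wrist']['img'][170:370,160:360,::-1];cv2.imwrite('pics/w17z.png',cv2.convertScaleAbs(cv2.resize(a,None,fx=2.9,fy=2.9,interpolation=2),alpha=1.5))
a=C['side']['img'][80:250,230:350,::-1];cv2.imwrite('pics/s17z.png',cv2.convertScaleAbs(cv2.resize(a,None,fx=3.5,fy=3.5,interpolation=2),alpha=1.5))
E
```

```text
[575.95671661 119.90943028 183.55981607] [-0.76368873 -0.27127475  0.49506608] 25.458641227918857 22.25
```

View pics/w17z.png

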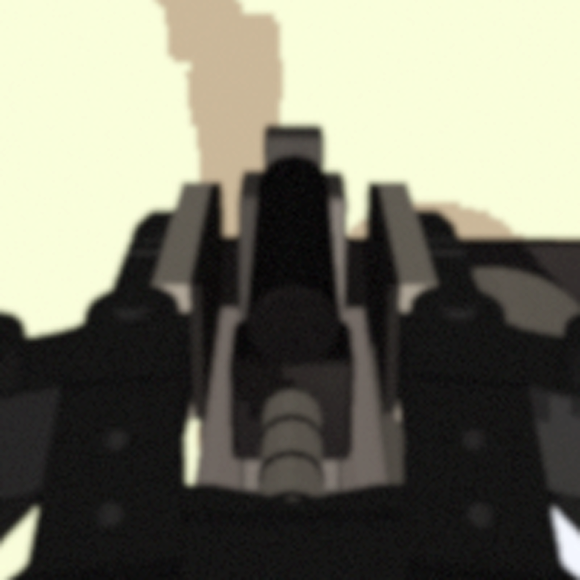

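View pics/s17z.png

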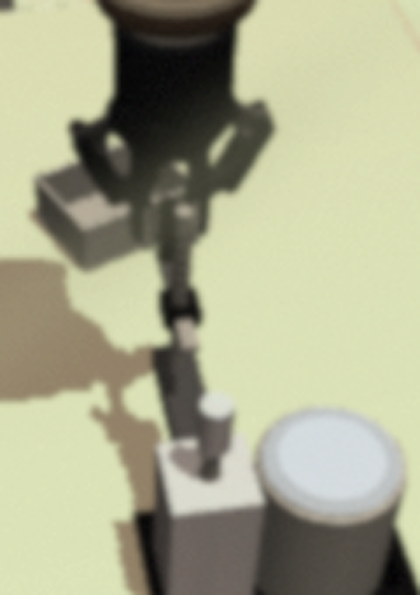

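Call:
apply_moves([
  {"delta_pos": [0, 0, 0], "roll": 0, "hand": 0},
  {"delta_pos": [0, 0, 0], "roll": 0, "hand": 0},
  {"delta_pos": [0, 0, 0], "roll": 0, "hand": 0},
  {"delta_pos": [0, 0, 0], "roll": 0, "hand": 0},
])

```text
clock: 22.65
position: [575.7, 119.9, 183.0]
eef_rot: [1.213, 1.207, -1.212]
ft_force: [-1.6, 0.0, 2.6]
finger_gap: 12.2
```

Call:
apply_moves([
  {"delta_pos": [0, 0, -0.06], "roll": 0, "hand": 0},
  {"delta_pos": [0, 0, -0.06], "roll": 0, "hand": 0},
])

```text
clock: 22.85
position: [575.7, 119.9, 179.7]
eef_rot: [1.212, 1.207, -1.212]
ft_force: [-1.7, 1.0, 3.6]
finger_gap: 12.2
```

Call:
apply_moves([
  {"delta_pos": [0, 0, -0.04], "roll": 0, "hand": 0},
  {"delta_pos": [0, 0, -0.04], "roll": 0, "hand": 0},
])

```text
clock: 23.05
position: [575.7, 119.9, 177.6]
eef_rot: [1.212, 1.207, -1.212]
ft_force: [-1.1, 2.0, 2.6]
finger_gap: 12.4
```

```bash
python3 -c "
from h import *
s=env.state();print(s['position'],s['ft_force'])"
```

```text
[575.68298786 119.93444464 177.63358582] [-1.12279272  1.97650396  2.61036377]
```

Call:
apply_moves([
  {"delta_pos": [0, 0, -0.04], "roll": 0, "hand": 0},
  {"delta_pos": [0, 0, -0.04], "roll": 0, "hand": 0},
])

```text
clock: 23.25
position: [575.7, 119.9, 175.7]
eef_rot: [1.212, 1.207, -1.212]
ft_force: [-0.7, 0.7, 2.9]
finger_gap: 12.3
```

Call:
apply_moves([
  {"delta_pos": [0, 0, -0.04], "roll": 0, "hand": 0},
  {"delta_pos": [0, 0, -0.04], "roll": 0, "hand": 0},
])

```text
clock: 23.45
position: [575.7, 119.9, 173.7]
eef_rot: [1.212, 1.207, -1.212]
ft_force: [-1.6, 1.2, 2.7]
finger_gap: 12.8
```

```bash
python3 - <<'E'
from h import *
C={n:cam(n,n+'18.png') for n in('wrist','side')}
c=C['wrist'];s=env.state();p=s['position'];print(p,s['ft_force'],s['finger_gap'],s['clock'])
a=C['wrist']['img'][170:370,160:360,::-1];cv2.imwrite('pics/w18z.png',cv2.convertScaleAbs(cv2.resize(a,None,fx=2.9,fy=2.9,interpolation=2),alpha=2))
a=C['side']['img'][100:230,240:340,::-1];cv2.imwrite('pics/s18z.png',cv2.convertScaleAbs(cv2.resize(a,None,fx=4.5,fy=4.5,interpolation=2),alpha=2))
for n in C:
    print(n,env.mark_of(n,'pointer_tip')[:2], [proj(C[n],[575,30,z]).round(1) for z in(150,160,170)])
E
```

```text
[575.63490317 119.88763467 173.57429996] [ 1.7056474   2.49904177 -0.15954817] 12.087911145217713 23.55
wrist [] [array([260.5, 351.3]), array([260.5, 363.4]), array([260.4, 376.7])]
side [{'point': [282.1, 181.6], 'p': 0.65}, {'point': [285.4, 216.4], 'p': 0.23}] [array([284.4, 183.2]), array([284.5, 180.2]), array([284.7, 177.2])]
```

View pics/w18z.png

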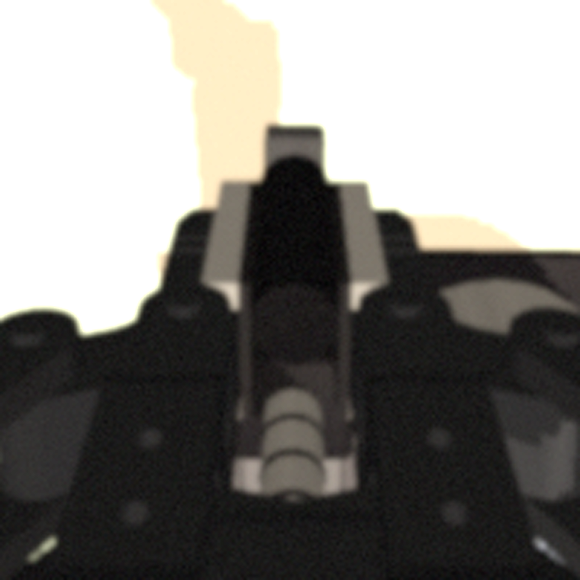

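View pics/s18z.png

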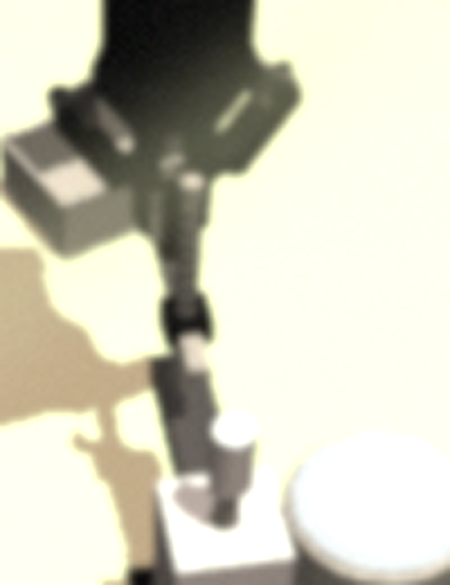

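Call:
apply_moves([
  {"delta_pos": [0, 0, -0.04], "roll": 0, "hand": 0},
  {"delta_pos": [0, 0, -0.04], "roll": 0, "hand": 0},
])

```text
clock: 23.85
position: [575.6, 119.9, 171.8]
eef_rot: [1.212, 1.207, -1.212]
ft_force: [-1.0, 2.0, 2.7]
finger_gap: 12.4
```

Call:
apply_moves([
  {"delta_pos": [0, 0, -0.04], "roll": 0, "hand": 0},
])

```text
clock: 23.95
position: [575.6, 119.9, 170.8]
eef_rot: [1.212, 1.207, -1.212]
ft_force: [1.1, 2.0, 2.1]
finger_gap: 12.4
```

Call:
apply_moves([
  {"delta_pos": [0, 0, -0.04], "roll": 0, "hand": 0},
])

```text
clock: 24.05
position: [575.6, 119.9, 169.7]
eef_rot: [1.212, 1.207, -1.212]
ft_force: [0.3, 2.5, 3.1]
finger_gap: 12.0
```

Call:
apply_moves([
  {"delta_pos": [0, 0, -0.04], "roll": 0, "hand": 0},
])

```text
clock: 24.15
position: [575.8, 120.0, 169.4]
eef_rot: [1.213, 1.207, -1.212]
ft_force: [-3.8, 2.3, 17.2]
finger_gap: 12.7
```

Call:
apply_moves([
  {"delta_pos": [0, 0, 0.04], "roll": 0, "hand": 0},
  {"delta_pos": [0, 0, 0.2], "roll": 0, "hand": 0},
  {"delta_pos": [0, 0, 0.3], "roll": 0, "hand": 0},
  {"delta_pos": [0, 0, 0.3], "roll": 0, "hand": 0},
  {"delta_pos": [0, 0, 0.3], "roll": 0, "hand": 0},
  {"delta_pos": [0, 0, 0.3], "roll": 0, "hand": 0},
  {"delta_pos": [0, 0, 0.1], "roll": 0, "hand": 0},
  {"delta_pos": [0, 0, 0], "roll": 0, "hand": 0},
  {"delta_pos": [0, 0, 0], "roll": 0, "hand": 0},
  {"delta_pos": [0, 0, 0], "roll": 0, "hand": 0},
])

```text
clock: 25.15
position: [575.7, 119.9, 207.4]
eef_rot: [1.212, 1.207, -1.212]
ft_force: [-0.4, 1.4, 3.2]
finger_gap: 12.4
```

```bash
python3 - <<'E'
from h import *
C={n:cam(n,n+'19.png') for n in('wrist','side')}
c=C['wrist'];s=env.state();p=s['position'];print(p,s['ft_force'],s['finger_gap'],s['clock'])
a=C['wrist']['img'][170:370,160:360,::-1];cv2.imwrite('pics/w19z.png',cv2.convertScaleAbs(cv2.resize(a,None,fx=2.9,fy=2.9,interpolation=2),alpha=2))
a=C['side']['img'][100:230,240:340,::-1];cv2.imwrite('pics/s19z.png',cv2.convertScaleAbs(cv2.resize(a,None,fx=4.5,fy=4.5,interpolation=2),alpha=2))
c=C['side']
print(env.mark_of('side','pointer_tip')[:2],[proj(c,[574.5,31,z]).round(1) for z in(183.6,187.6,191.6)])
print(env.mark_of('side','rod_top')[:2],[proj(c,[574.2,-38.5,z]).round(1) for z in(183.6,187.6,191.6)])
E
```

```text
[575.67341801 119.91761048 207.31874703] [-0.15046188  1.31323255  2.90549577] 12.331663791993323 25.25
[{'point': [286.8, 169.9], 'p': 0.69}] [array([284.6, 172.7]), array([284.7, 171.5]), array([284.8, 170.2])]
[{'point': [206.5, 379.9], 'p': 0.67}, {'point': [287.9, 194.6], 'p': 0.53}] [array([291.1, 195.2]), array([291.2, 194. ]), array([291.3, 192.7])]
```

View pics/w19z.png

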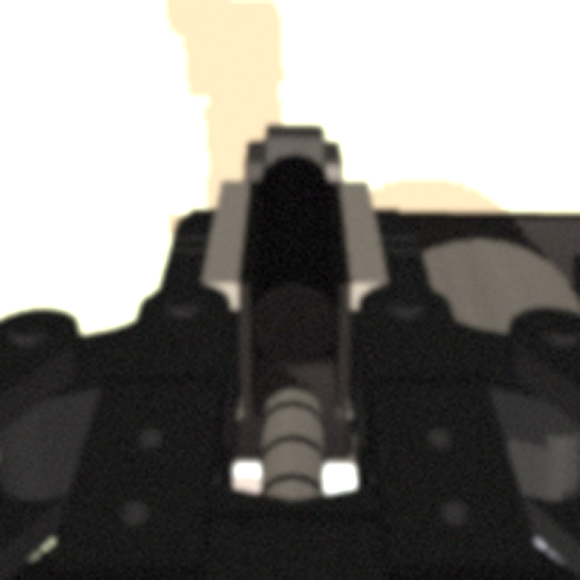

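View pics/s19z.png

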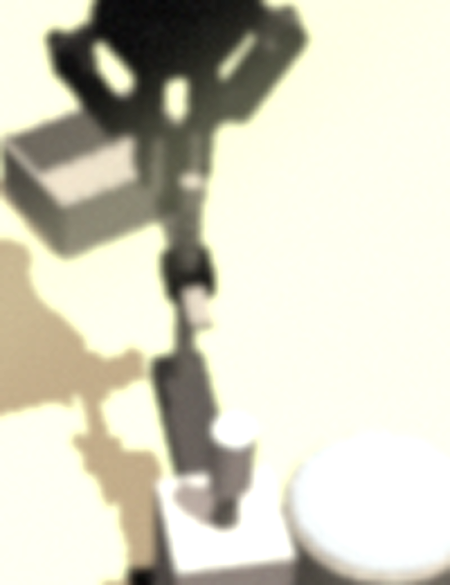

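```bash
python3 - <<'E'
from h import *
im=cv2.imread('pics/side19.png')
a=im[145:205,265:315];cv2.imwrite('pics/s20z.png',cv2.resize(a,None,fx=10,fy=10,interpolation=2))
c=cam('side')
print('mouth',proj(c,[574.2,-38.5,120]), [proj(c,[574.2,-38.5+d,187.6]).round(1) for d in(-11,0,11)])
for y in(31,44,60):print('finger',y,[proj(c,[574.8,y,z]).round(1) for z in(185.6,189.6)])
print('w', [proj(c,[574.8+d,31,187.6]).round(1) for d in(-4,4)])
E
```

```text
mouth [289.65936071 213.70633428] [array([292.4, 197.8]), array([291.2, 194. ]), array([290.1, 190.2])]
finger 31 [array([284.8, 172.1]), array([284.9, 170.8])]
finger 44 [array([283.6, 168.2]), array([283.7, 166.9])]
finger 60 [array([282.2, 163.4]), array([282.3, 162.2])]
w [array([283.1, 171.7]), array([286.6, 171.2])]
```

View pics/s20z.png

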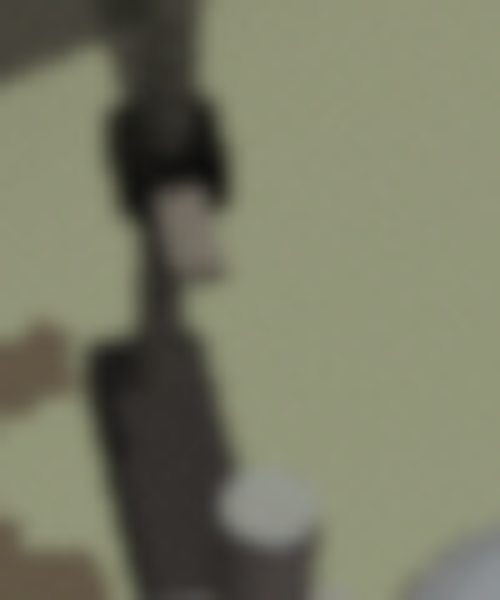

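Call:
apply_moves([
  {"delta_pos": [0, 0, 0], "roll": 0, "hand": 0.2},
  {"delta_pos": [0, 0, 0], "roll": 0, "hand": 0.35},
  {"delta_pos": [0, 0, 0], "roll": 0, "hand": 0.5},
  {"delta_pos": [0, 0, 0], "roll": 0, "hand": 0.5},
  {"delta_pos": [0, 0, 0.5], "roll": 0, "hand": 0.5},
  {"delta_pos": [0, 0, 0.8], "roll": 0, "hand": 0.5},
  {"delta_pos": [0, 0, 0.9], "roll": 0, "hand": 0.5},
  {"delta_pos": [0, 0, 0.5], "roll": 0, "hand": 0.5},
  {"delta_pos": [0, 0, 0], "roll": 0, "hand": 0.5},
])

```text
clock: 26.3
position: [576.2, 119.9, 276.9]
eef_rot: [1.214, 1.205, -1.21]
ft_force: [-0.8, -1.3, -0.1]
finger_gap: 42.5
```

Call:
apply_moves([
  {"delta_pos": [0, -0.6, 0.3], "roll": 0, "hand": 0.5},
  {"delta_pos": [0, -0.9, 0.3], "roll": 0, "hand": 0.5},
  {"delta_pos": [0, -0.9, 0.2], "roll": 0, "hand": 0.5},
  {"delta_pos": [0, -0.9, 0.2], "roll": 0, "hand": 0.5},
  {"delta_pos": [0, -0.9, 0], "roll": 0, "hand": 0.5},
  {"delta_pos": [0, -0.6, 0], "roll": 0, "hand": 0.5},
  {"delta_pos": [0, 0, 0], "roll": 0, "hand": 0.5},
  {"delta_pos": [0, 0, 0], "roll": 0, "hand": 0.5},
  {"delta_pos": [0, 0, 0], "roll": 0, "hand": 0.5},
])

```text
clock: 27.2
position: [575.6, 0.5, 299.6]
eef_rot: [1.212, 1.208, -1.212]
ft_force: [0.0, -0.2, 0.9]
finger_gap: 43.1
```

```bash
python3 - <<'E'
from h import *
C={n:cam(n,n+'21.png') for n in('wrist','side','top')}
s=env.state();p=s['position'];print(p,s['ft_force'],s['finger_gap'],s['clock'])
for n in C:
  for k in('pointer_tip','rod_top','well_mouth','pointer_grip'): print(n,k,[(np.round(a['point'],1),round(a['p'],2)) for a in env.mark_of(n,k)[:2]])
E
```

```text
[5.75637182e+02 5.59927449e-01 2.99719877e+02] [-0.1333715   0.66363065 -0.61673124] 42.54280601195545 27.35
wrist pointer_tip [(array([258.2, 155.2]), 0.8)]
wrist rod_top [(array([261.7, 231.6]), 0.93)]
wrist well_mouth [(array([260.7, 206.2]), 0.82)]
wrist pointer_grip [(array([262.2,  27.5]), 0.75)]
side pointer_tip [(array([281.7, 173.8]), 0.61)]
side rod_top [(array([201. , 379.6]), 0.87), (array([293.2, 196.6]), 0.59)]
side well_mouth [(array([283. , 216.9]), 0.94)]
side pointer_grip [(array([279.5, 134.8]), 0.71)]
top pointer_tip [(array([250.4, 161.8]), 0.62), (array([279.2, 165.5]), 0.49)]
top rod_top [(array([386.6, 266.8]), 0.55), (array([280.9, 164. ]), 0.46)]
top well_mouth []
top pointer_grip []
```

View pics/wrist21.png

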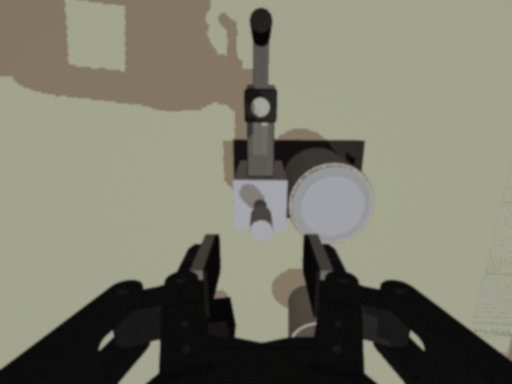

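View pics/side21.png

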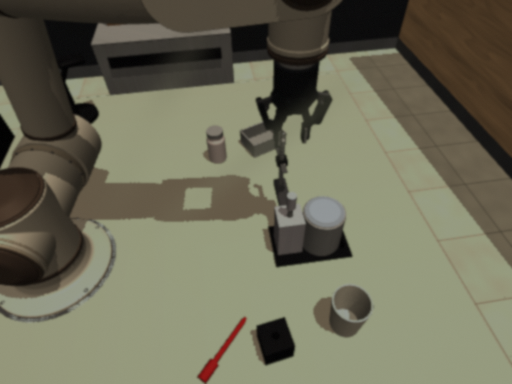

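View pics/top21.png

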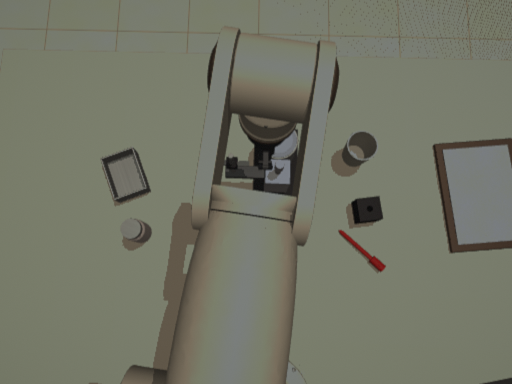

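```bash
python3 - <<'E'
import cv2,numpy as np
t=cv2.imread('pics/top21.png')[140:200,215:300];s=cv2.imread('pics/side21.png')[145:205,265:315];w=cv2.imread('pics/wrist21.png')[80:250,220:300]
f=lambda a,k:cv2.convertScaleAbs(cv2.resize(a,None,fx=k,fy=k,interpolation=2),alpha=1.6)
cv2.imwrite('pics/t21z.png',f(t,9));cv2.imwrite('pics/s21z.png',f(s,9.9));cv2.imwrite('pics/w21z.png',f(w,3.5))
E
```

View pics/t21z.png

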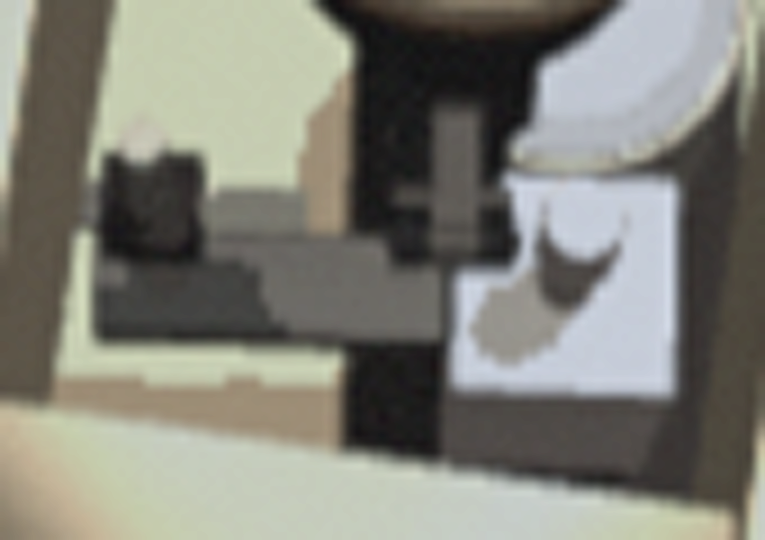

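View pics/s21z.png

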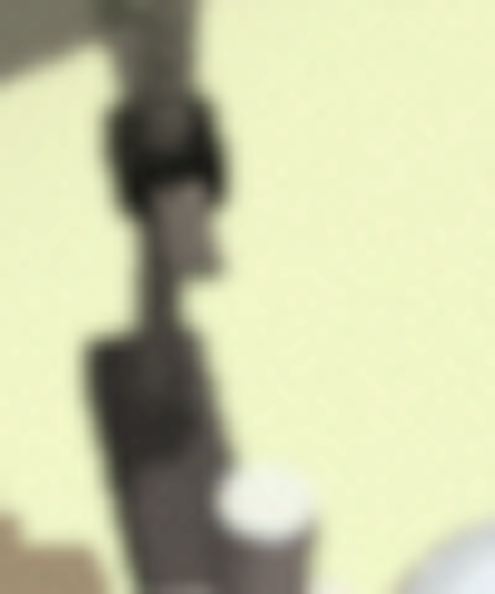

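View pics/w21z.png

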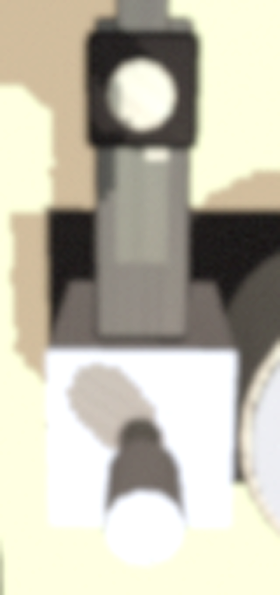

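Call:
apply_moves([
  {"delta_pos": [0, -0.6, 0], "roll": 0, "hand": 0.5},
  {"delta_pos": [0, -0.9, 0], "roll": 0, "hand": 0.5},
  {"delta_pos": [0, -0.9, 0], "roll": 0, "hand": 0.5},
  {"delta_pos": [0, -0.9, 0], "roll": 0, "hand": 0.5},
  {"delta_pos": [0, -0.9, 0], "roll": 0, "hand": 0.5},
  {"delta_pos": [0, -0.9, 0], "roll": 0, "hand": 0.5},
  {"delta_pos": [0, -0.5, 0], "roll": 0, "hand": 0.5},
  {"delta_pos": [0, 0, 0], "roll": 0, "hand": 0.5},
  {"delta_pos": [0, 0, 0], "roll": 0, "hand": 0.5},
  {"delta_pos": [0, 0, 0], "roll": 0, "hand": 0.5},
])

```text
clock: 28.95
position: [575.7, -139.5, 299.9]
eef_rot: [1.212, 1.208, -1.212]
ft_force: [-0.2, 0.0, -1.1]
finger_gap: 43.1
```

```bash
python3 - <<'E'
from h import *
C={n:cam(n,n+'22.png') for n in('wrist','side','top')}
s=env.state();p=s['position'];print(p,s['ft_force'],s['finger_gap'],s['clock'])
np.save('c22.npy',{n:(C[n]['mtx'],C[n]['view']) for n in C},allow_pickle=True)
f=lambda a,k:cv2.convertScaleAbs(cv2.resize(a,None,fx=k,fy=k,interpolation=2),alpha=1.6)
cv2.imwrite('pics/w22z.png',f(C['wrist']['img'][0:200,200:320,::-1],3.5))
cv2.imwrite('pics/t22z.png',f(C['top']['img'][140:200,215:300,::-1],9))
for n in C:
  for k in('pointer_tip','rod_top'): print(n,k,[(np.round(a['point'],1),round(a['p'],2)) for a in env.mark_of(n,k)[:2]])
E
```

```text
[ 575.6936185  -139.46784274  299.89278572] [-0.65484319 -1.46882583  0.73031503] 43.07305031896008 29.1
wrist pointer_tip []
wrist rod_top [(array([258.4,  65.8]), 0.67), (array([117.7, 266.7]), 0.6)]
side pointer_tip [(array([283.5, 174. ]), 0.51)]
side rod_top [(array([202.3, 380.3]), 0.95), (array([289.1, 194.2]), 0.71)]
top pointer_tip [(array([250.8, 163.1]), 0.62)]
top rod_top [(array([279.9, 164.1]), 0.54), (array([385.9, 265.9]), 0.51)]
```

View pics/w22z.png

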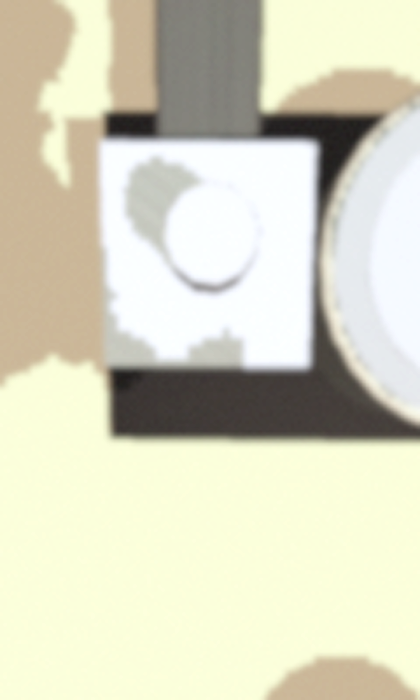

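View pics/t22z.png

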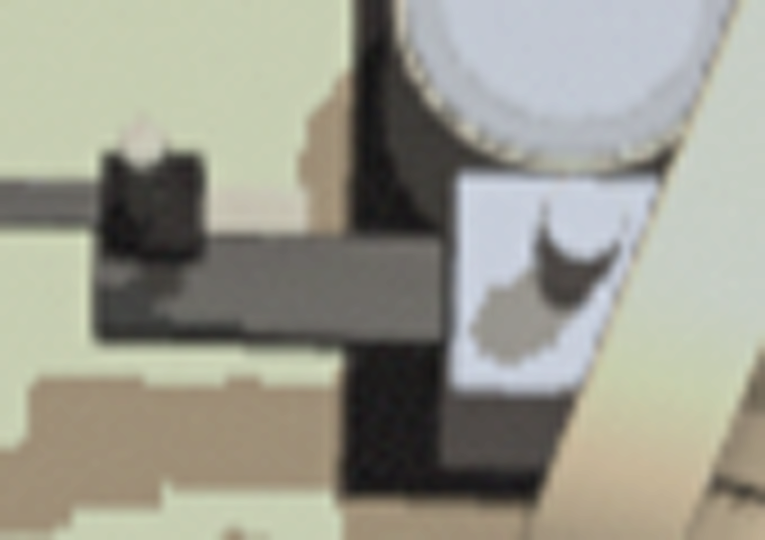

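```bash
python3 - <<'E'
from h import *
s=cam('side');t=cam('top')
for n,a,b in(('ptip',(284.7,172.2),(248.4,163.0)),('rod',(291.3,195.5),(279.4,165.3)),('mouth',(289.1,215.3),(277.3,171.3))):
    x,r=tri([ray(s,a),ray(t,b)]);print(n,x.round(1),np.round(r,1))
# constrained: top fixes y given z; evaluate side row residual
for n,a,b,zs in(('ptip',(284.7,172.2),(248.4,163.0),(180,184,188,192)),('rod',(291.3,195.5),(279.4,165.3),(180,184,188,192))):
    for z in zs: 
        q=atz(t,b,z);print(n,z,q.round(1),(proj(s,q)-a).round(2))
E
```

```text
ptip [575.2  30.9 185.6] [0.7 0.7]
rod [573.1 -40.7 184.8] [0.9 0.9]
mouth [573.5 -40.3 117. ] [0.8 0.8]
ptip 180 [577.4  30.9 180. ] [1.12 1.51]
ptip 184 [576.3  30.9 184. ] [0.74 0.33]
ptip 188 [575.3  30.9 188. ] [ 0.37 -0.86]
ptip 192 [574.2  30.8 192. ] [-0.01 -2.06]
rod 180 [573.4 -41.  180. ] [-0.34  1.71]
rod 184 [572.4 -40.7 184. ] [-0.74  0.45]
rod 188 [571.4 -40.5 188. ] [-1.14 -0.83]
rod 192 [570.3 -40.2 192. ] [-1.55 -2.11]
```

```bash
python3 -c "
from h import *
print(env.state()['clock']);print(env.close_job())"
```

```text
29.5
the job is handed in; nothing more can be done
None
```

The rod is standing handle up on the stack, and the stock pointer is set level with its top to within about 1 mm. The job was handed in at 29.5 s, with the gripper open and clear of everything.

**Rod:** I lined it up with the well using the wrist camera and pushed it past the wipers in small steps. It touched bottom about 82 mm below the mouth. The push force rose from about 2.7 N to 8.1 N, so the disc on the stack went down roughly 2 mm, against a limit of 6 mm. That puts the rod's top at about 187.6 mm. It stayed put when I let go.

**Pointer:** I slid it down to its bottom stop as a reference (tip at 150 mm, contact force 17 N), then raised it 37.7 mm. It did not slip in the grip and did not move when released.

**Last checks:**
- **Level:** the side and top cameras put the pointer tip at 185.6 mm and the rod top at 184.8 mm, a difference of 0.8 mm. Both read about 3 mm low, as does the mouth (117 mm instead of 120 mm), so the relative level agrees with the arm's own measurement.
- **Side view alone:** before release I also compared the two in the side camera only, and it put the pointer about 3 mm higher than expected. That view cannot separate height from distance along y, so I relied on the two-camera result.
- **Bystanders:** the cup, shaker and caddy were not touched.
- **Red look-alike:** it was standing in the first picture and lying down by the time I started. It fell before I made any move and is still on the counter.

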